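Charge the vibratory tumbler with media and start it

ROBOT

A 6-joint arm with a two-finger parallel gripper is mounted at the origin on the work surface. World frame = base frame: x ahead of the robot, y to its left, z up, the work surface at z = 0. Lengths are in mm, angles in rad, forces in N, time in s.
With the tool pointing down it reaches from about 350 to 775 mm from the base axis. Payload 7.3 kg.
Tool frame: the origin (TCP) lies midway between the tips of the shut fingers; the grasp point (between the pads) lies 19 mm behind it; z points along the fingers, y is the line along which they close (so a half turn about z gives the same grasp; the last joint's range is limited). The gripper opens to 92 mm and grips with 3 to 60 N. Pads are 19 mm wide; open, the fingers measure 130 mm over their backs; the gripper's body (75 mm by 190 mm) begins 47 mm behind the grasp point.
Start: joints at [1.113, 0.342, 1.524, -0, 1.275, -0.146], TCP at [161.041, 499.711, 226.741] pointing down, gripper open.
Joint ranges: [-2.53, 2.53], [-0.77, 2.02], [0.04, 2.7], [-1, 4.14], [0.28, 2.66], [-3.11, 3.11]. Speed limits (rad/s): [2.57, 2.57, 3.14, 3.14, 3.14, 3.14].

INTERFACE

Orientations are given as [roll, pitch, yaw] about the fixed x, y, z axes, in that order (R = Rz(yaw) Ry(pitch) Rx(roll)).
In Python, from plant import bot gives the robot as it stands.
- The arm moves only by the tool servo_tool, never from a script. Its argument "deltas" is a list of rows, each a list of 2 entries, a list of its own where there are three numbers: the shift along the tool's x, y, z in m, then the turn, a rotation vector about the tool's x, y, z in degrees. A call has 1 to 20 rows; each row shifts and turns the commanded pose from where the row before left it, along the tool's axes as they then stand; what a row does not reach is not made up. A row lasts 1/8 s, in which the tool goes at most 62.5 mm and 10.7 degrees, less where a joint would pass 70% of its speed; a pose out of reach is approached as far as the arm can. A call with a gripper value outside its range is refused whole. "fingers" is the opening, from 0 (shut) to 1 (fully open), set as the call begins (left out, the last holds). The fingers move at their own pace and stop on an object; the grip force is fixed at half the most. Time passes only in rows, so rows that do not move let the fingers close. It gives the time, the measured TCP pose, the force, the opening and the grip force at its end, in the units of the state.
- bot.get_obs(): the state, without advancing time (a new reading comes with each control period).
- bot.capture(name): name is "scene" or "side" or "wrist"; returns the picture (400x640x3 uint8, red, green, blue); there is no depth.
- bot.camera_model(name): a dict with "mtx" (3x3 intrinsics, pixels), "dist" ([k1, k2, p1, p2, k3] as OpenCV has them; the pictures are not rectified), "xyz" and "rotation" of the camera in the world. Camera axes: x right, y down, z forward; pixel columns grow to the right and rows downward; lengths in mm; the calibration is good to about 2 mm. A picture is of the moment at which its call begins: read the wrist's pose just before it. camera_model takes no time and is no camera call; for the wrist camera it gives the pose at the moment of the call.
- bot.close_job(): hands the job in; it is judged then, once.
The state is a dict: "time": time; "joint_positions": joint angles; "dq": joint speeds; "tau": joint torques, N m; "tool_pos": TCP position; "tcp_rot": TCP orientation; "contact_force": force on the tool from outside, world axes, zero at the start; "moment": the same for the moment, N m; "grip_width": finger opening in mm; "finger_force": force on a finger pad.
Only numpy, scipy, OpenCV 4.12 (cv2) and the standard library are available. Lean on these libraries where they do the work, as an engineer would, in place of code of your own. Each camera call takes 0.05 s, during which the arm holds its last target. There are 200 camera calls.

TASK

Charge the polishing tumbler and set it running: hold the steel jug over the tumbler's bowl and tip all eight white ceramic pieces into it, stand the empty jug back upright on the bench, and set the lid on the bowl so that it sits level and fully home on the rim. Only then push the lever on the tumbler's console right across to on. Set the jug and the lid down rather than letting them drop, and leave the little copper bowl where it is.

Things in the scene. Friction and masses are not known exactly. Their poses are not given: they have to be found in the camera images.
- tumbler: small vibratory polishing tumbler, fixed: a round grey drum (radius 90 mm, 74 mm high) with a grey console box on one side and an open black bowl on springs above the drum. Origin on the bench under the bowl's axis, z up. Its -x axis points along the console, which is 110 mm wide (y -55 to +55), 62 mm high and ends at x = -220 mm
- bowl_rim (a point): centre of the black bowl's mouth, level with its rim, 175 mm above the bench; axes as the tumbler's. Bowl: outer radius 90 mm at the rim, inner about 83 mm there and 65 mm at the floor, floor 77 mm below the rim, with a cone 32 mm high (foot radius 22 mm) in its middle. Two loose copper discs (32 x 6 mm), the work to be polished, lie in it already
- switch (a joint): on/off lever: a steel bat 34 mm long with a round tip (11 mm) on top of the console, pivot 175 mm from the bowl's axis along the tumbler's -x, 64 mm above the bench. Value in rad: 0 = off, leaning 24 degrees to the tumbler's -y side; 0.84 = fully on, leaning 24 degrees to its +y side. It stays where it is left; 1 to 2 N at the tip moves it
- switch_tip (a point): centre of the round tip of the on/off lever, about 95 mm above the bench
- jug: open steel jug, 130 g, 78 mm high, flared: outer radius 30 mm at the foot, 43 mm at the rim, wall 3 mm, no spout. Origin at the centre of its underside, z up; its +x axis points to the strap handle, whose upright bar (10 mm along x, 14 mm along y, from 16 to 70 mm up) stands 78 mm from the jug's axis. It holds the eight ceramic pieces, filled to about 55 mm
- jug_grip (a point): middle of the handle's upright bar, 48 mm above the jug's foot: pinched across its 14 mm width (the jug's y axis); axes as those of the jug
- lid: round grey plastic lid of the bowl, 220 g, on the bench right way up: flange radius 94 mm, 6 mm thick; under it a bevelled spigot, radius 76 mm, 10 mm deep; black knob on top. Origin at the centre of the spigot's underside, z up. Seated, the flange lies on the bowl's rim (origin 10 mm below the rim) and the spigot hangs in the bowl with about 7 mm play
- lid_knob (a point): middle of the round head of the lid's knob (diameter 30 mm, 22 mm high), 45 mm above the lid's origin
- copper_bowl: small empty copper bowl, 104 mm wide, 45 mm high; a bystander. Origin under its centre
- media0: white ceramic polishing piece 1 of 8, alike: a triangular prism with sides of 21 mm and 16 mm thick, 10 g, smooth, loose in the jug at the start. Origin at the centre of one triangular face, z along the prism's axis
- media1: white ceramic polishing piece 2 of 8, alike: a triangular prism with sides of 21 mm and 16 mm thick, 10 g, smooth, loose in the jug at the start. Origin at the centre of one triangular face, z along the prism's axis
- media2: white ceramic polishing piece 3 of 8, alike: a triangular prism with sides of 21 mm and 16 mm thick, 10 g, smooth, loose in the jug at the start. Origin at the centre of one triangular face, z along the prism's axis
- media3: white ceramic polishing piece 4 of 8, alike: a triangular prism with sides of 21 mm and 16 mm thick, 10 g, smooth, loose in the jug at the start. Origin at the centre of one triangular face, z along the prism's axis
- media4: white ceramic polishing piece 5 of 8, alike: a triangular prism with sides of 21 mm and 16 mm thick, 10 g, smooth, loose in the jug at the start. Origin at the centre of one triangular face, z along the prism's axis
- media5: white ceramic polishing piece 6 of 8, alike: a triangular prism with sides of 21 mm and 16 mm thick, 10 g, smooth, loose in the jug at the start. Origin at the centre of one triangular face, z along the prism's axis
- media6: white ceramic polishing piece 7 of 8, alike: a triangular prism with sides of 21 mm and 16 mm thick, 10 g, smooth, loose in the jug at the start. Origin at the centre of one triangular face, z along the prism's axis
- media7: white ceramic polishing piece 8 of 8, alike: a triangular prism with sides of 21 mm and 16 mm thick, 10 g, smooth, loose in the jug at the start. Origin at the centre of one triangular face, z along the prism's axis
Not all that is in view belongs to the job. Of the things shaped like the lid, the grey one is meant.

How it is judged:
By the outcome, as a careful person would: the job done as asked, in the order asked, and still so for the second after the job is handed in, with the robot touching nothing.
It also fails if it takes over 72 s, if anything falls off the work surface, if the arm or the gripper's body presses on something with over 40 N, if the wrist force passes 120 N, or if a joint passes its speed limit or range.

## Working session

There is one attempt and no reset: what is moved stays moved. The work goes in short steps, Python scripts to look and compute and a tool call to move; the robot and the scene stay as the last step left them, time stands still between calls to the robot, and variables do not carry over. Pictures are saved under pics/ and viewed, at most 10 in all, crops included, and the job is handed in when it is done.

Besides the shell and the picture viewer there is one more tool, called by a JSON object that holds its "api" and its "payload". servo_tool: Moves the arm, as the interface text tells. Its arguments: {"type":"object","properties":{"deltas":{"type":"array"},"fingers":{"type":"number"}},"required":["deltas"]}

```bash
ls; mkdir -p pics; python3 - <<'E'
from plant import bot
import cv2,numpy as np
o=bot.get_obs();print(o)
a=[bot.capture(n) for n in("scene","side")]
for n,i in zip(("scene","side"),a): cv2.imwrite(f"pics/{n}0.png",i[:,:,::-1]); m=bot.camera_model(n);print(n,m)
E
```

```text
pics
{'time': 0.0, 'joint_positions': array([ 1.11298824e+00,  3.42721674e-01,  1.52503902e+00, -1.25257186e-05,
        1.27539314e+00, -1.46006081e-01]), 'dq': array([ 0.00108625, -0.00065409, -0.00134624,  0.00105735,  0.00296089,
        0.00173476]), 'tau': array([ 1.09279325e-03, -4.31231153e+01, -2.44227058e+01,  7.18763703e-02,
        5.58150513e-02, -2.09240366e-04]), 'tool_pos': array([160.8558472 , 499.31256733, 226.03782882]), 'tcp_rot': array([-3.14004634e+00, -2.15282759e-04,  2.82979414e+00]), 'contact_force': array([1.01753081, 0.45165302, 0.34632742]), 'moment': array([-0.04802304,  0.0281964 , -0.01972007]), 'finger_force': 0.0, 'grip_width': 91.59357439026566}
scene {'mtx': array([[484.77439568,   0.        , 320.26834029],
       [  0.        , 484.77439568, 194.83798325],
       [  0.        ,   0.        ,   1.        ]]), 'dist': array([-0.00516656,  0.        ,  0.        ,  0.        ,  0.        ]), 'xyz': array([1328.05823298, -878.12030101,  900.08958645]), 'rotation': array([-2.15771738, -0.01454314,  0.73073148])}
side {'mtx': array([[410.16494772,   0.        , 319.7634698 ],
       [  0.        , 410.16494772, 195.81497052],
       [  0.        ,   0.        ,   1.        ]]), 'dist': array([-0.04457673,  0.        ,  0.        ,  0.        ,  0.        ]), 'xyz': array([ 198.21895404, -792.06183031,  948.64335121]), 'rotation': array([-2.3231201 , -0.0181571 , -0.44655662])}
```

View pics/scene0.png

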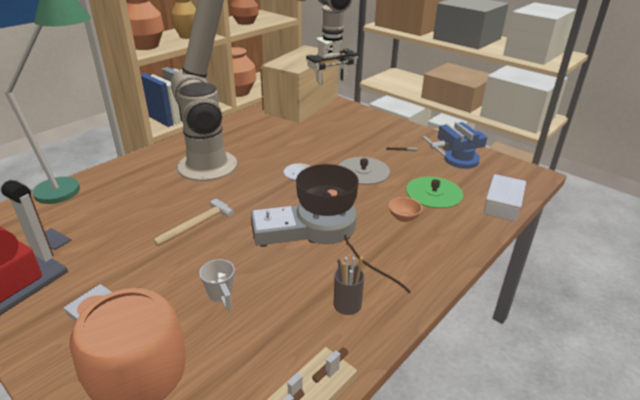

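View pics/side0.png

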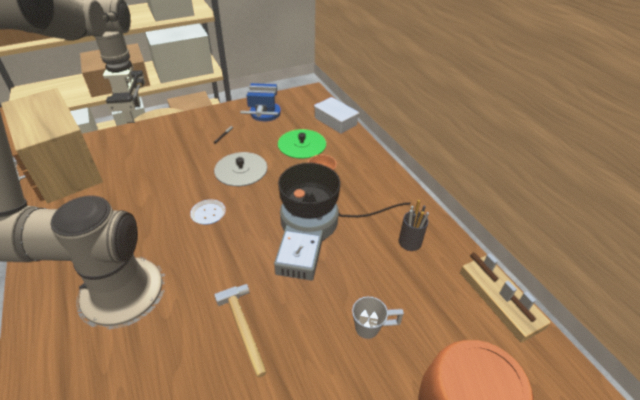

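Grey lid candidates: grey disc at scene (363,168) / side (241,168), and green disc at scene (434,190) / side (302,144). The grey one fits. The jug is at scene (217,280) / side (370,318), with the tumbler between them. I'll measure with masks and enlarge.

```bash
cat > h.py <<'E'
import cv2,numpy as np
from scipy.spatial.transform import Rotation as R
def ray(m,uv):
    p=cv2.undistortPoints(np.array(uv,float).reshape(-1,1,2),m["mtx"],m["dist"]).reshape(-1,2)
    d=np.c_[p,np.ones(len(p))]@R.from_euler('xyz',m["rotation"]).as_matrix().T
    return np.array(m["xyz"]),d/np.linalg.norm(d,axis=1)[:,None]
def plane(m,uv,z):
    c,d=ray(m,uv); return c+d*((z-c[2])/d[:,2])[:,None]
def tri(ms,uvs):
    A=np.zeros((3,3));b=np.zeros(3)
    for m,u in zip(ms,uvs):
        c,d=ray(m,u);P=np.eye(3)-np.outer(d[0],d[0]);A+=P;b+=P@c
    x=np.linalg.solve(A,b)
    return x,[np.linalg.norm(np.cross(x-ray(m,u)[0],ray(m,u)[1][0])) for m,u in zip(ms,uvs)]
def proj(m,p):
    Rc=R.from_euler('xyz',m["rotation"]).as_matrix().T
    return cv2.projectPoints(np.array(p,float).reshape(-1,1,3),cv2.Rodrigues(Rc)[0],-Rc@m["xyz"],m["mtx"],m["dist"])[0].reshape(-1,2)
def circfit(p):
    A=np.c_[2*p[:,:2],np.ones(len(p))];s=np.linalg.lstsq(A,(p[:,:2]**2).sum(1),rcond=None)[0]
    return s[:2],np.sqrt(s[2]+s[:2]@s[:2])
E
python3 - <<'E'
import cv2,numpy as np
from plant import bot
from h import *
ims={n:cv2.imread(f"pics/{n}0.png") for n in("scene","side")}
ms={n:bot.camera_model(n) for n in ims}
for n,(x0,y0,x1,y1) in dict(scene=(190,140,480,320),side=(190,120,430,350)).items():
    hsv=cv2.cvtColor(ims[n],cv2.COLOR_BGR2HSV)
    for nm,mk in (("grey",(hsv[...,1]<70)&(hsv[...,2]>95)),("dark",hsv[...,2]<75),("bright",(hsv[...,1]<40)&(hsv[...,2]>225))):
        mk=mk.astype(np.uint8);mk[:y0]=0;mk[y1:]=0;mk[:,:x0]=0;mk[:,x1:]=0
        k,l,s,c=cv2.connectedComponentsWithStats(mk)
        for i in range(1,k):
            if s[i,4]>25: print(n,nm,s[i].tolist(),c[i].round(1))
g=lambda n,x,y,w,h,W,H:cv2.resize(ims[n][y:y+h,x:x+w],(W,H),interpolation=cv2.INTER_CUBIC)
top=np.hstack([g("scene",240,140,160,110,440,300),g("scene",190,250,60,60,300,300)])
bot_=np.hstack([g("side",200,120,160,160,300,300),g("side",270,225,60,60,200,300)[:, :],g("side",340,290,70,60,240,300)])
cv2.imwrite("pics/c1.png",np.vstack([top,bot_]) if top.shape[1]==bot_.shape[1] else np.zeros((9,9)))
E
```

```text
scene grey [190, 140, 49, 42, 1601] [209.8 160.1]
scene grey [426, 140, 21, 17, 163] [437.9 145.6]
scene grey [406, 147, 11, 4, 37] [411.5 148.4]
scene grey [339, 157, 51, 28, 883] [367.  169.6]
scene grey [283, 163, 28, 18, 287] [294.3 170. ]
scene grey [190, 198, 44, 26, 310] [217.  208.9]
scene grey [251, 203, 106, 42, 3059] [300.1 224.5]
scene grey [344, 257, 12, 29, 169] [349.6 270.9]
scene grey [199, 259, 36, 52, 1259] [218.3 280. ]
scene grey [441, 277, 39, 43, 842] [466.5 305.2]
scene dark [361, 159, 6, 10, 46] [363.4 163.2]
scene dark [297, 165, 61, 51, 2429] [326.7 189.1]
scene dark [432, 180, 7, 11, 56] [434.9 184.5]
scene dark [344, 236, 15, 21, 31] [349.9 245.2]
scene dark [364, 262, 45, 30, 55] [385.8 275.4]
scene dark [335, 281, 8, 31, 162] [337.6 295.4]
side grey [319, 120, 111, 75, 1539] [386.7 147.7]
side grey [214, 152, 53, 34, 1371] [240.2 168.9]
side grey [190, 199, 36, 26, 718] [207.3 211.5]
side grey [274, 204, 65, 71, 2393] [301.6 240. ]
side grey [408, 206, 6, 20, 56] [410.5 215. ]
side grey [420, 212, 9, 16, 41] [424.1 219.4]
side grey [214, 284, 35, 21, 373] [230.6 293.2]
side grey [352, 296, 52, 42, 1346] [373.1 315.6]
side dark [237, 160, 6, 8, 30] [239.5 163.1]
side dark [279, 164, 61, 54, 2347] [309.  189.6]
side dark [400, 221, 27, 29, 479] [411.1 236.8]
side bright [195, 204, 27, 19, 330] [207.6 213.6]
side bright [278, 232, 40, 34, 864] [297.5 249. ]
```

View pics/c1.png

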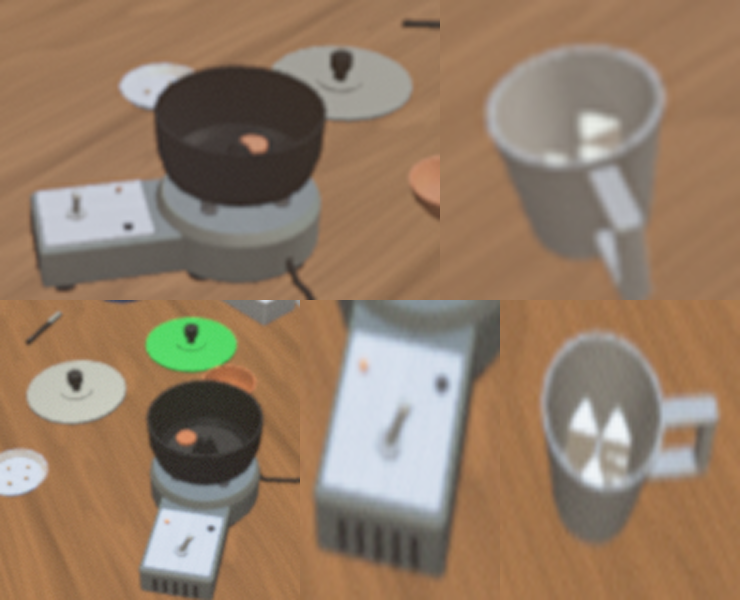

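```bash
python3 - <<'E'
import cv2,numpy as np
from plant import bot
from h import *
ims={n:cv2.imread(f"pics/{n}0.png") for n in("scene","side")}
ms={n:bot.camera_model(n) for n in ims}
def comp(n,kind,pt):
    hsv=cv2.cvtColor(ims[n],cv2.COLOR_BGR2HSV)
    mk=((hsv[...,1]<70)&(hsv[...,2]>95)) if kind=="grey" else hsv[...,2]<75
    k,l=cv2.connectedComponents(mk.astype(np.uint8)); 
    c,_=cv2.findContours((l==l[pt[1],pt[0]]).astype(np.uint8),cv2.RETR_EXTERNAL,cv2.CHAIN_APPROX_NONE)
    return max(c,key=len).reshape(-1,2)
def fit(n,c,z,r0,lab):
    p=plane(ms[n],c,z);k=np.ones(len(p),bool)
    for _ in range(8):
        q,r=circfit(p[k]); e=np.abs(np.hypot(*(p[:,:2]-q).T)-r);k=e<max(3,1.5*np.median(e[k]))
    print(lab,n,q.round(1),r.round(1),k.sum(),len(k))
fit("side",comp("side","grey",(225,172)),14,94,"lid")
c=comp("scene","grey",(380,175)); fit("scene",c[c[:,0]>362],14,94,"lid")
for n,pt in(("scene",(310,195)),("side",(290,195))):
    c=comp(n,"dark",pt); ym={"scene":188,"side":188}[n]; fit(n,c[c[:,1]<ym],175,90,"bowl")
for n,pt in(("scene",(212,295)),("side",(368,328))):
    c=comp(n,"grey",pt); yl={"scene":273,"side":312}[n]; c=c[c[:,1]<yl]
    if n=="side": c=c[c[:,0]<385]
    fit(n,c,78,43,"jug")
M=[ms["scene"],ms["side"]]
for lab,a,b in(("jugrimctr",(217,271),(369.7,310.6)),("knob",(364,162),(240.1,163)),("bartop",(227,293.5),(400.6,315)),("lever tip",(240+77/2.75,140+198/2.75),(270+103/3.33,225+107/5))):
    x,e=tri(M,[a,b]);print(lab,x.round(1),np.round(e,1))
print("console end",plane(ms["side"],[(275.4,264.4),(312.9,268.4)],62).round(1))
print("bartop pl",plane(ms["side"],[(400.6,315)],70).round(1),plane(ms["scene"],[(227,293.5)],70).round(1))
E
```

```text
lid side [449.  351.7] 93.6 124 124
lid scene [451.8 351.3] 92.8 53 60
bowl scene [571.4   9.9] 85.4 79 82
bowl side [564.   11.4] 84.6 82 82
jug scene [ 550.  -375.8] 43.3 47 47
jug side [ 548.  -375.5] 42.5 40 40
jugrimctr [ 549.8 -373.9   75.7] [0.9 0.9]
knob [450.3 350.9  40.8] [3.5 3.5]
bartop [ 618.7 -404.6   62.6] [4.2 4.2]
lever tip [ 475.1 -132.1   91.3] [0.2 0.2]
console end [[ 397.4 -137.9   62. ]
 [ 483.1 -192.    62. ]]
bartop pl [[ 613.9 -412.4   70. ]] [[ 623.8 -404.    70. ]]
```

```bash
cat >> h.py <<'E'
def rows(p0,e0,p1,e1,n):
    """equal rows taking pose (mm, Rotation) 0 to 1"""
    w=(e0.inv()*e1).as_rotvec()/n
    A=sum((e0*R.from_rotvec(k*w)).as_matrix() for k in range(n))
    s=np.linalg.solve(A,np.array(p1,float)-p0)
    print(n,"x",[(s/1000).round(4).tolist(),np.degrees(w).round(2).tolist()])
down=lambda psi:R.from_euler('xyz',[np.pi,0,np.radians(psi)])
E
python3 - <<'E'
from h import *
rows([161,500,227],down(162.1),[480,150,330],down(162.1),9)
rows([480,150,330],down(162.1),[560,-300,300],down(155),9)
E
```

```text
9 x [[-0.0457, -0.0261, -0.0114], [0.0, 0.0, 0.0]]
9 x [[-0.0263, -0.0435, 0.0033], [0.0, -0.0, 0.79]]
```

{"api": "servo_tool", "payload": {"deltas": [[[-0.0457,-0.0261,-0.0114],[0,0,0]],[[-0.0457,-0.0261,-0.0114],[0,0,0]],[[-0.0457,-0.0261,-0.0114],[0,0,0]],[[-0.0457,-0.0261,-0.0114],[0,0,0]],[[-0.0457,-0.0261,-0.0114],[0,0,0]],[[-0.0457,-0.0261,-0.0114],[0,0,0]],[[-0.0457,-0.0261,-0.0114],[0,0,0]],[[-0.0457,-0.0261,-0.0114],[0,0,0]],[[-0.0457,-0.0261,-0.0114],[0,0,0]],[[-0.0263,-0.0435,0.0033],[0,0,0.8]],[[-0.0263,-0.0435,0.0033],[0,0,0.8]],[[-0.0263,-0.0435,0.0033],[0,0,0.8]],[[-0.0263,-0.0435,0.0033],[0,0,0.8]],[[-0.0263,-0.0435,0.0033],[0,0,0.8]],[[-0.0263,-0.0435,0.0033],[0,0,0.8]],[[-0.0263,-0.0435,0.0033],[0,0,0.8]],[[-0.0263,-0.0435,0.0033],[0,0,0.8]],[[-0.0263,-0.0435,0.0033],[0,0,0.8]],[[0,0,0],[0,0,0]]]}}

```text
time: 2.48
tool_pos: [559.8, -303.5, 297.3]
tcp_rot: [-3.141, -0.003, 2.7]
contact_force: [0.6, 0.6, -0.1]
grip_width: 91.8
finger_force: 0.0
```

```bash
python3 - <<'E'
from plant import bot
from h import *
o=bot.get_obs();print(o["time"],o["joint_positions"].round(3),o["tool_pos"].round(1),o["tcp_rot"].round(3))
m=bot.camera_model("wrist");i=bot.capture("wrist");cv2.imwrite("pics/w1.png",i[:,:,::-1]);print(m)
E
```

```text
2.475 [-6.170e-01  5.240e-01  1.045e+00 -1.000e-03  1.576e+00 -1.746e+00] [ 559.8 -303.5  297.3] [-3.141e+00 -3.000e-03  2.700e+00]
{'mtx': array([[301.72504883,   0.        , 321.33410198],
       [  0.        , 301.72504883, 198.17585988],
       [  0.        ,   0.        ,   1.        ]]), 'dist': array([0.00259171, 0.        , 0.        , 0.        , 0.        ]), 'xyz': array([ 492.63380808, -271.44612308,  456.12343861]), 'rotation': array([ 2.86643451e+00, -1.01580625e-03,  1.12947775e+00])}
```

View pics/w1.png

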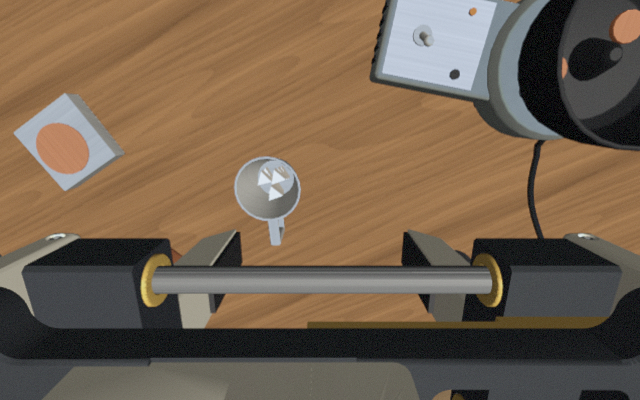

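Jug rim is at (268,188) with its handle end at (278,243); the lever tip is at (428,41) and the console panel is at the upper right.

```bash
cat > w1.py <<'E'
from h import *
m={'mtx': np.array([[301.72504883,0,321.33410198],[0,301.72504883,198.17585988],[0,0,1.]]),'dist':np.array([0.00259171,0,0,0,0]),'xyz':np.array([492.63380808,-271.44612308,456.12343861]),'rotation':np.array([2.86643451,-1.01580625e-03,1.12947775])}
i=cv2.imread("pics/w1.png")
E
python3 - <<'E'
from w1 import *
hsv=cv2.cvtColor(i,cv2.COLOR_BGR2HSV)
g=((hsv[...,1]<60)&(hsv[...,2]>90)).astype(np.uint8);g[250:]=0
k,l=cv2.connectedComponents(g);c=cv2.findContours((l==l[236,277]).astype(np.uint8),0,cv2.CHAIN_APPROX_NONE)[0];c=max(c,key=len).reshape(-1,2)
r=c[c[:,1]<210];q,rad=circfit(plane(m,r,78));print("jug",q,rad)
hd=c[(c[:,1]>225)];print(hd[:,0].min(),hd[:,0].max(),hd[:,1].max())
for z in(70,):
  for v in (228,234,240):
    x=hd[hd[:,1]==v][:,0]; P=plane(m,[(x.mean(),v)],z)[0]; d=P[:2]-q;print(v,P.round(1),np.hypot(*d).round(1),np.degrees(np.arctan2(d[1],d[0])).round(1))
print("lever tip",plane(m,[(428,41)],95))
w=((hsv[...,1]<45)&(hsv[...,2]>190)).astype(np.uint8);k,l=cv2.connectedComponents(w);c=cv2.findContours((l==l[60,410]).astype(np.uint8),0,2)[0];c=max(c,key=len)
print(cv2.approxPolyDP(c,3,True).reshape(-1,2).tolist())
print(plane(m,cv2.approxPolyDP(c,3,True).reshape(-1,2),62).round(1).tolist())
d=(hsv[...,2]<60).astype(np.uint8);d[150:]=0;k,l=cv2.connectedComponents(d)
E
```

```text
jug [ 548.27146185 -374.87688802] 42.60091580724428
268 284 245
228 [ 603.2 -391.8   70. ] 57.5 -17.1
234 [ 610.7 -396.5   70. ] 66.1 -19.1
240 [ 618.6 -400.7   70. ] 74.9 -20.1
lever tip [[ 474.35861085 -134.57880305   95.        ]]
[[398, 0], [382, 71], [470, 89], [496, 3]]
[[417.9, -138.7, 62.0], [480.0, -183.7, 62.0], [545.4, -93.5, 62.0], [468.8, -38.3, 62.0]]
```

```bash
python3 - <<'E'
from w1 import *
cv2.imwrite("pics/c2.png",cv2.resize(i[150:260,225:325],(700,600*0+770))[:600*1+170][:770][170:770])
E
```

```text
(no output)
```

View pics/c2.png

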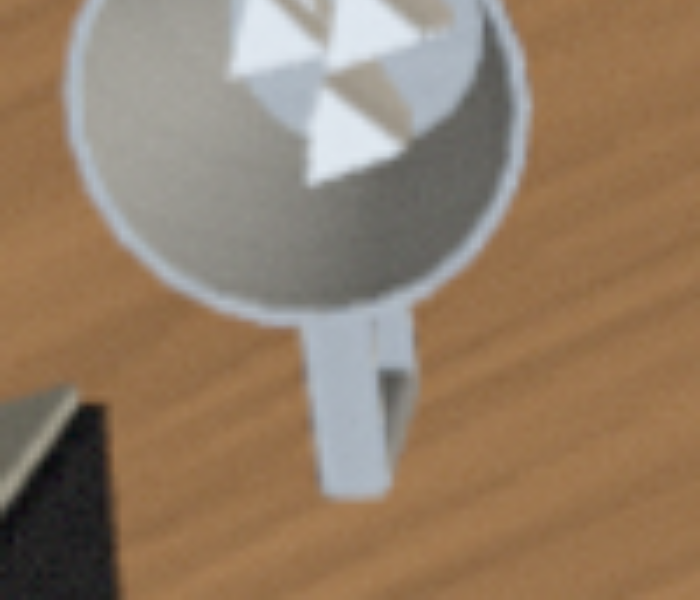

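The handle's top strap runs from crop (340,325) to (356,495), which is (273.6,220.7)→(275.9,245) in the full picture.

```bash
python3 - <<'E'
from w1 import *
q=np.array([548.5,-375.2])
P=plane(m,[(273.2,221),(275.6,244.5)],70)[:,:2]
print(P, [(np.hypot(*(p-q)),np.degrees(np.arctan2(*(p-q)[::-1]))) for p in P],np.degrees(np.arctan2(*(P[1]-P[0])[::-1])))
E
```

```text
[[ 592.55158048 -390.52732317]
 [ 624.68473315 -403.67766679]] [(np.float64(46.64191868004448), np.float64(-19.184849014789187)), (np.float64(81.33321014039235), np.float64(-20.49562011273654))] -22.256603941019623
```

```bash
python3 - <<'E'
from h import *
rows([559.8,-303.5,297.3],down(154.7),[621.3,-403.2,120],down(159),7)
E
```

```text
7 x [[-0.0137, -0.0096, 0.0253], [-0.0, 0.0, -0.61]]
```

{"api": "servo_tool", "payload": {"deltas": [[[-0.0137,-0.0096,0.0253],[0,0,-0.61]],[[-0.0137,-0.0096,0.0253],[0,0,-0.61]],[[-0.0137,-0.0096,0.0253],[0,0,-0.61]],[[-0.0137,-0.0096,0.0253],[0,0,-0.61]],[[-0.0137,-0.0096,0.0253],[0,0,-0.61]],[[-0.0137,-0.0096,0.0253],[0,0,-0.61]],[[-0.0137,-0.0096,0.0253],[0,0,-0.61]],[[0,0,0],[0,0,0]],[[0,0,0],[0,0,0]]]}}

```text
time: 3.65
tool_pos: [622.6, -398.6, 123.8]
tcp_rot: [3.142, 0.001, 2.78]
contact_force: [-0.2, 0.2, -0.0]
grip_width: 92.0
finger_force: 0.0
```

{"api": "servo_tool", "payload": {"deltas": [[[0,-0.0048,0.015],[0,0,0]],[[0,0,0.025],[0,0,0]],[[0,0,0.03],[0,0,0]],[[0,0,0.025],[0,0,0]],[[0,0,0],[0,0,0]],[[0,0,0],[0,0,0]]]}}

```text
time: 4.4
tool_pos: [620.9, -404.6, 28.9]
tcp_rot: [-3.141, 0.002, 2.779]
contact_force: [0.9, -0.7, 0.8]
grip_width: 91.9
finger_force: 0.0
```

```bash
python3 - <<'E'
from plant import bot
from h import *
o=bot.get_obs();print(o["time"],o["joint_positions"].round(3),o["tool_pos"].round(1),o["tcp_rot"].round(3),o["contact_force"])
a=bot.capture("wrist");b=bot.capture("side")
cv2.imwrite("pics/c3.png",np.hstack([cv2.resize(a[150:350,200:440],(400,333)),cv2.resize(b[265:365,330:450],(400,333))])[:,:,::-1])
E
```

```text
4.4 [-0.681  0.916  1.036  0.     1.188 -1.889] [ 620.9 -404.6   28.9] [-3.141e+00  2.000e-03  2.779e+00] [ 0.89631699 -0.68376479  0.78382063]
```

View pics/c3.png

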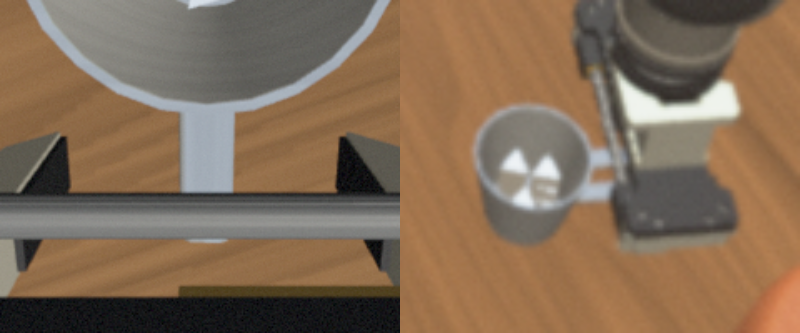

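The handle sits centred and square between the fingers, with its strap at crop (208,170). I'll close on it and lift a little.

{"api": "servo_tool", "payload": {"deltas": [[[0,0,0],[0,0,0]],[[0,0,0],[0,0,0]],[[0,0,0],[0,0,0]],[[0,0,0],[0,0,0]],[[0,0,0],[0,0,0]],[[0,0,0],[0,0,0]],[[0,0,0],[0,0,0]],[[0,0,0],[0,0,0]]], "fingers": 0}}

```text
time: 5.5
tool_pos: [620.4, -404.2, 27.5]
tcp_rot: [3.141, -0.0, 2.779]
contact_force: [-0.1, 0.1, -0.4]
grip_width: 16.1
finger_force: 0.0
```

{"api": "servo_tool", "payload": {"deltas": [[[0,0,0],[0,0,0]],[[0,0,0],[0,0,0]],[[0,0,-0.01],[0,0,0]],[[0,0,-0.02],[0,0,0]],[[0,0,-0.03],[0,0,0]],[[0,0,-0.04],[0,0,0]],[[0,0,-0.04],[0,0,0]],[[0,0,-0.04],[0,0,0]],[[0,0,-0.03],[0,0,0]],[[0,0,-0.02],[0,0,0]],[[0,0,0],[0,0,0]],[[0,0,0],[0,0,0]]]}}

```text
time: 7.0
tool_pos: [620.2, -404.0, 256.9]
tcp_rot: [3.141, -0.001, 2.779]
contact_force: [0.6, 0.2, -1.7]
grip_width: 14.0
finger_force: 30.0
```

```bash
python3 - <<'E'
from plant import bot
from h import *
o=bot.get_obs();print(o["time"],o["joint_positions"].round(4),o["tool_pos"].round(1),o["tcp_rot"].round(3),o["contact_force"],o["moment"])
cv2.imwrite("pics/j1.png",np.hstack([cv2.resize(bot.capture(n)[y:y+150,x:x+150],(400,400)) for n,x,y in(("side",330,170),("scene",150,160))])[:,:,::-1])
# FK guess: fit d1,a2,offsets from three configurations
from scipy.optimize import least_squares
J=np.array([[1.11299,.34272,1.52504,0,1.27539,-.146],[-.617,.524,1.045,-.001,1.576,-1.746],[-.681,.916,1.036,0,1.188,-1.889],o["joint_positions"]])
P=np.array([[160.86,499.3,226.04],[559.8,-303.5,297.3],[620.9,-404.6,28.9],o["tool_pos"]])
for j,p in zip(J,P):
    c,s=np.cos(j[0]),np.sin(j[0]); print("radial",p[0]*c+p[1]*s,"lateral",-p[0]*s+p[1]*c,"z",p[2])
def f(x):
    d1,a2,a3,w=x; out=[]
    for j,p in zip(J,P):
        c,s=np.cos(j[0]),np.sin(j[0]); r=p[0]*c+p[1]*s;a,b=j[1],j[1]+j[2]
        out+=[a2*np.sin(a)+a3*np.sin(b)-r, d1+a2*np.cos(a)+a3*np.cos(b)-w-p[2]]
    return out
s=least_squares(f,[200,400,400,200]);print(s.x,np.abs(s.fun).max())
E
```

```text
7.0 [-6.8080e-01  7.7500e-01  6.9880e-01  1.0000e-04  1.6688e+00 -1.8887e+00] [ 620.2 -404.   256.9] [ 3.141e+00 -1.000e-03  2.779e+00] [ 0.61853014  0.22229364 -1.72864469] [-0.05360661 -0.15426414 -0.02250848]
radial 518.9813189966249 lateral 76.38599434794006 z 226.04
radial 632.1852412365848 lateral 76.35516199079814 z 297.3
radial 737.1283783341038 lateral 76.5488331363344 z 28.9
radial 736.1874204764342 lateral 76.43281560094039 z 256.94120690384176
[800.68322401 504.74994941 373.64700415 940.61984553] 11.1158181079943
```

View pics/j1.png

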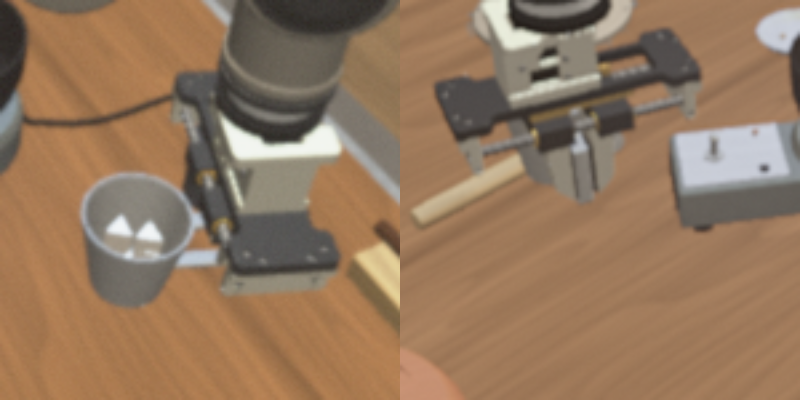

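The jug hangs upright in the grip with its pieces still inside. Next I'll plan the tipping pose, keeping the gripper body clear of the bowl.

```bash
cat > pour.py <<'E'
from h import *
B=np.array([567,10.5,175.])
Tj=R.from_euler('x',np.pi)*R.from_euler('z',np.pi)  # tool in jug: tool x=-xj, tool y=yj? z=-zj
def pose(theta,beta,t,back=30,lift=0,lip=None):
    b=np.radians(beta); ax=np.array([np.cos(b),-np.sin(b),0]); h=np.array([-np.sin(b),-np.cos(b),0])
    Rw=R.from_euler('z',theta,degrees=True); Q=Rw*R.from_rotvec(np.radians(t)*ax); hw=Rw.apply(h)
    lj=43*h+[0,0,78]            # lip point in jug frame
    g=np.array([78,0,48.])
    tcp=g-[0,0,19]
    return Q,hw,lj,g,tcp
def clear(theta,beta,t,back):
    Q,hw,lj,g,tcp=pose(theta,beta,t)
    off=lambda p:Q.apply(np.array(p)-lj)
    s=[]
    for x in np.linspace(-37.5,37.5,5):
        for y in np.linspace(-95,95,11):
            for z in np.linspace(47,170,8): s.append(g+[x,y,z])
    for z in np.linspace(170,320,8):
        for a in np.linspace(0,6.28,9): s.append(g+[50*np.cos(a),50*np.sin(a),z])
    for a in np.linspace(0,6.28,25): s+= [[30*np.cos(a),30*np.sin(a),0],[43*np.cos(a),43*np.sin(a),78]]
    w=off(s)-back*hw
    k=np.hypot(w[:,0],w[:,1])<102
    return -(w[k,2].min())   # lip height needed above rim for contact
E
python3 - <<'E'
from pour import *
for t in(100,110,120):
    print(t,[(b,round(clear(0,b,t,25)),round(clear(0,b,t,45))) for b in(0,20,30,40,50,60)])
E
```

```text
100 [(0, 72, 76), (20, 50, 53), (30, 34, 37), (40, 16, 19), (50, 0, 0), (60, 0, 0)]
110 [(0, 97, 97), (20, 66, 72), (30, 48, 54), (40, 27, 33), (50, 0, 12), (60, 0, 0)]
120 [(0, 115, 115), (20, 89, 98), (30, 69, 78), (40, 38, 47), (50, 13, 24), (60, 0, 9)]
```

```bash
cat >> pour.py <<'E'
def tgt(theta,beta,t,lip,back=25):
    Q,hw,lj,g,tcp=pose(theta,beta,t)
    L=B+[0,0,lip]-back*hw
    return L+Q.apply(tcp-lj), Q*R.from_euler('y',np.pi)
E
python3 - <<'E'
from pour import *
th,b=0,47
cur=(np.array([620.2,-404,256.9]),R.from_euler('xyz',[np.pi,0,2.779]))
for (t,l,n) in((0,118,12),(30,110,6),(60,80,6),(85,50,5),(100,42,3),(114,38,3)):
    x=tgt(th,b,t,l); print(t,x[0].round(1),(x[1].as_matrix()[:,2]).round(2),x[1].as_euler('xyz').round(3)); rows(*cur,*x,n); cur=x
E
```

```text
0 [694.7  56.9 244. ] [ 0.  0. -1.] [3.142 0.    3.142]
12 x [[0.0014, 0.0391, 0.0011], [0.0, -0.0, -1.73]]
30 [702.8  64.4 292.6] [ 0.37  0.34 -0.87] [2.766 0.374 3.07 ]
6 x [[-0.0026, 0.0025, -0.0076], [-3.41, -3.66, 0.0]]
60 [689.2  51.7 317.1] [ 0.63  0.59 -0.5 ] [2.273 0.686 2.813]
6 x [[-0.0003, 0.0003, -0.0052], [-3.41, -3.66, 0.0]]
85 [663.6  27.9 320.4] [ 0.73  0.68 -0.09] [1.698 0.816 2.414]
5 x [[0.0013, -0.0012, -0.0068], [-3.41, -3.66, 0.0]]
100 [644.1   9.7 324. ] [0.72 0.67 0.17] [1.318 0.804 2.137]
3 x [[-0.0009, 0.0008, -0.0089], [-3.41, -3.66, 0.0]]
114 [624.5  -8.6 324.3] [0.67 0.62 0.41] [0.992 0.732 1.91 ]
3 x [[-0.0017, 0.0016, -0.0086], [-3.18, -3.41, 0.0]]
```

{"api": "servo_tool", "payload": {"deltas": [[[0.0007,0.0195,0],[0,0,-0.87]],[[0.0014,0.0391,0],[0,0,-1.73]],[[0.0014,0.0391,0],[0,0,-1.73]],[[0.0014,0.0391,0],[0,0,-1.73]],[[0.0014,0.0391,0],[0,0,-1.73]],[[0.0014,0.0391,0],[0,0,-1.73]],[[0.0014,0.0391,0],[0,0,-1.73]],[[0.0014,0.0391,0],[0,0,-1.73]],[[0.0014,0.0391,0],[0,0,-1.73]],[[0.0014,0.0391,0],[0,0,-1.73]],[[0.0014,0.0391,0],[0,0,-1.73]],[[0.0014,0.0391,0],[0,0,-1.73]],[[0.0007,0.0195,0],[0,0,-0.87]],[[0,0,0],[0,0,0]],[[0,0,0],[0,0,0]],[[0,0,0],[-3.4,-3.7,0]],[[-0.0026,0.0025,-0.0076],[-3.4,-3.7,0]],[[-0.0026,0.0025,-0.0076],[-3.4,-3.7,0]],[[0,0,0],[0,0,0]]]}}

```text
time: 9.48
tool_pos: [698.3, 57.4, 274.4]
tcp_rot: [2.962, 0.193, 3.12]
contact_force: [0.5, -0.9, -2.3]
grip_width: 13.5
finger_force: 30.0
```

```bash
python3 - <<'E'
from plant import bot
from pour import *
o=bot.get_obs();print(o["joint_positions"].round(3),o["contact_force"].round(1))
cur=(o["tool_pos"],R.from_euler('xyz',o["tcp_rot"]))
th,b=0,47
for (t,l,n) in((30,110,3),(60,80,6),(85,50,5),(100,42,3),(114,38,3)):
    x=tgt(th,b,t,l); print(t,x[0].round(1)); rows(*cur,*x,n); cur=x
E
```

```text
[-0.117  0.534  1.117  0.203  1.32  -1.718] [ 0.5 -0.9 -2.3]
30 [702.8  64.4 292.6]
3 x [[-0.0029, 0.0036, -0.0048], [-3.46, -3.59, -0.06]]
60 [689.2  51.7 317.1]
6 x [[-0.0003, 0.0003, -0.0052], [-3.41, -3.66, 0.0]]
85 [663.6  27.9 320.4]
5 x [[0.0013, -0.0012, -0.0068], [-3.41, -3.66, 0.0]]
100 [644.1   9.7 324. ]
3 x [[-0.0009, 0.0008, -0.0089], [-3.41, -3.66, 0.0]]
114 [624.5  -8.6 324.3]
3 x [[-0.0017, 0.0016, -0.0086], [-3.18, -3.41, 0.0]]
```

{"api": "servo_tool", "payload": {"deltas": [[[-0.0029,0.0036,-0.0048],[-3.46,-3.59,0]],[[-0.0029,0.0036,-0.0048],[-3.46,-3.59,0]],[[-0.0029,0.0036,-0.0048],[-3.46,-3.59,0]],[[-0.0003,0.0003,-0.0052],[-3.41,-3.66,0]],[[-0.0003,0.0003,-0.0052],[-3.41,-3.66,0]],[[-0.0003,0.0003,-0.0052],[-3.41,-3.66,0]],[[-0.0003,0.0003,-0.0052],[-3.41,-3.66,0]],[[-0.0003,0.0003,-0.0052],[-3.41,-3.66,0]],[[-0.0003,0.0003,-0.0052],[-3.41,-3.66,0]],[[0,0,0],[0,0,0]]]}}

```text
time: 10.72
tool_pos: [688.8, 53.2, 314.3]
tcp_rot: [2.273, 0.681, 2.814]
contact_force: [0.4, -0.3, -2.8]
grip_width: 13.6
finger_force: 30.0
```

```bash
python3 - <<'E'
from plant import bot
from pour import *
o=bot.get_obs();print(o["joint_positions"].round(3),o["contact_force"].round(1))
cur=(o["tool_pos"],R.from_euler('xyz',o["tcp_rot"]))
th,b=0,47
for (t,l,n) in((85,50,5),(100,42,3),(114,38,3)):
    x=tgt(th,b,t,l); print(t,x[0].round(1)); rows(*cur,*x,n); cur=x
E
```

```text
[-0.421  0.379  1.68   1.226  1.012 -2.666] [ 0.4 -0.3 -2.8]
85 [663.6  27.9 320.4]
5 x [[0.0008, -0.0011, -0.0072], [-3.41, -3.69, -0.05]]
100 [644.1   9.7 324. ]
3 x [[-0.0009, 0.0008, -0.0089], [-3.41, -3.66, 0.0]]
114 [624.5  -8.6 324.3]
3 x [[-0.0017, 0.0016, -0.0086], [-3.18, -3.41, 0.0]]
```

```bash
python3 - <<'E'
from plant import bot
from pour import *
o=bot.get_obs();j=o["joint_positions"];Rt=R.from_euler('xyz',o["tcp_rot"])
fk=lambda j1,b:R.from_euler('z',j1)*R.from_euler('y',b)
E=lambda a:R.from_euler('ZYZ',a)
M=fk(j[0],j[1]+j[2])*E([j[3],j[4],j[5]])
print("c rotvec",(M.inv()*Rt).as_rotvec().round(3))
C=(M.inv()*Rt)
for th in(0,15,25,35):
  for b in(47,):
    for t in(85,112):
      for j1,bb in((-.5,2.06),(-.6,2.2)):
        x=tgt(th,b,t,40); w=(fk(j1,bb).inv()*x[1]*C.inv()).as_euler('ZYZ'); print(th,b,t,(j1,bb),x[0].round(),w.round(2))
E
```

```text
c rotvec [-0.    -0.     1.571]
0 47 85 (-0.5, 2.06) [664.  28. 310.] [ 1.65  1.25 -2.88]
0 47 85 (-0.6, 2.2) [664.  28. 310.] [ 1.63  1.34 -3.02]
0 47 112 (-0.5, 2.06) [627.  -6. 326.] [ 2.06  1.49 -2.96]
0 47 112 (-0.6, 2.2) [627.  -6. 326.] [ 2.01  1.63 -3.05]
15 47 85 (-0.5, 2.06) [656.  52. 310.] [ 1.52  1.48 -2.88]
15 47 85 (-0.6, 2.2) [656.  52. 310.] [ 1.48  1.55 -3.02]
15 47 112 (-0.5, 2.06) [630.  10. 326.] [ 1.94  1.7  -2.87]
15 47 112 (-0.6, 2.2) [630.  10. 326.] [ 1.86  1.83 -2.97]
25 47 85 (-0.5, 2.06) [647.  67. 310.] [ 1.44  1.63 -2.89]
25 47 85 (-0.6, 2.2) [647.  67. 310.] [ 1.37  1.69 -3.04]
25 47 112 (-0.5, 2.06) [629.  21. 326.] [ 1.87  1.85 -2.82]
25 47 112 (-0.6, 2.2) [629.  21. 326.] [ 1.77  1.96 -2.94]
35 47 85 (-0.5, 2.06) [636.  80. 310.] [ 1.35  1.78 -2.92]
35 47 85 (-0.6, 2.2) [636.  80. 310.] [ 1.26  1.83 -3.08]
35 47 112 (-0.5, 2.06) [626.  32. 326.] [ 1.8   1.99 -2.77]
35 47 112 (-0.6, 2.2) [626.  32. 326.] [ 1.68  2.1  -2.91]
```

```bash
python3 - <<'E'
from plant import bot
from pour import *
print([round(clear(-7,40,t,25)) for t in(60,85,100,112)])
o=bot.get_obs()
cur=(o["tool_pos"],R.from_euler('xyz',o["tcp_rot"]))
for (t,l,n) in((85,55,5),(100,48,3),(113,47,3)):
    x=tgt(-7,40,t,l); print(t,x[0].round(1)); rows(*cur,*x,n); cur=x
E
```

```text
[28, 2, 16, 30]
85 [667.7  22.7 318.5]
5 x [[0.0001, -0.0023, -0.0072], [-3.63, -3.48, 1.32]]
100 [649.5   5.7 323.2]
3 x [[-0.001, 0.0012, -0.0083], [-3.83, -3.21, 0.0]]
113 [632.4 -10.2 326.9]
3 x [[-0.002, 0.0024, -0.0073], [-3.32, -2.79, 0.0]]
```

{"api": "servo_tool", "payload": {"deltas": [[[0.0001,-0.0023,-0.0072],[-3.63,-3.48,1.32]],[[0.0001,-0.0023,-0.0072],[-3.63,-3.48,1.32]],[[0.0001,-0.0023,-0.0072],[-3.63,-3.48,1.32]],[[0.0001,-0.0023,-0.0072],[-3.63,-3.48,1.32]],[[0.0001,-0.0023,-0.0072],[-3.63,-3.48,1.32]],[[0,0,0],[0,0,0]],[[-0.001,0.0012,-0.0083],[-3.83,-3.21,0]],[[0,0,0],[0,0,0]]]}}

```text
time: 11.72
tool_pos: [670.7, 12.9, 338.8]
tcp_rot: [1.59, 0.685, 2.345]
contact_force: [0.1, -0.3, -1.5]
grip_width: 13.9
finger_force: 30.0
```

```bash
python3 - <<'E'
from plant import bot
from pour import *
o=bot.get_obs();print(o["joint_positions"].round(3),o["contact_force"].round(2))
cur=(o["tool_pos"],R.from_euler('xyz',o["tcp_rot"]))
for (t,l,n) in((100,48,2),(113,47,3)):
    x=tgt(-7,40,t,l); print(t,x[0].round(1)); rows(*cur,*x,n); cur=x
E
```

```text
[-0.596  0.541  1.866  1.719  1.418 -3.102] [ 0.14 -0.31 -1.48]
100 [649.5   5.7 323.2]
2 x [[0.0084, -0.0028, -0.0104], [-3.98, -3.72, -0.41]]
113 [632.4 -10.2 326.9]
3 x [[-0.002, 0.0024, -0.0073], [-3.32, -2.79, 0.0]]
```

```bash
python3 - <<'E'
from plant import bot
from pour import *
print([round(clear(-17,30,t,25)) for t in(85,100,112)])
o=bot.get_obs()
cur=(o["tool_pos"],R.from_euler('xyz',o["tcp_rot"]))
# where is lip now
Q=cur[1]*R.from_euler('y',-np.pi); h=np.cross(Q.apply([0,0,1]),[0,0,1]);
rim=[cur[0]+Q.apply(np.array([43*np.cos(a),43*np.sin(a),78])-[78,0,29]) for a in np.linspace(0,6.28,73)]
print("lip now",min(rim,key=lambda p:p[2])-B, "axis",Q.apply([0,0,1]).round(2))
for (t,l,n) in((98,62,4),(113,62,3)):
    x=tgt(-17,30,t,l); print(t,x[0].round(1)); rows(*cur,*x,n); cur=x
E
```

```text
[17, 34, 50]
lip now [25.04386103 11.79129314 72.2622341 ] axis [-0.72 -0.69  0.02]
98 [658.5   3.5 325. ]
4 x [[0.0022, -0.0024, -0.004], [-1.73, -1.4, 2.29]]
113 [640.9 -12.9 331.6]
3 x [[-0.002, 0.0034, -0.0073], [-4.33, -2.5, 0.0]]
```

{"api": "servo_tool", "payload": {"deltas": [[[0.0022,-0.0024,-0.004],[-1.73,-1.4,2.29]],[[0.0022,-0.0024,-0.004],[-1.73,-1.4,2.29]],[[0.0022,-0.0024,-0.004],[-1.73,-1.4,2.29]],[[0.0022,-0.0024,-0.004],[-1.73,-1.4,2.29]],[[0,0,0],[0,0,0]]]}}

```text
time: 12.35
tool_pos: [658.6, 3.9, 325.5]
tcp_rot: [1.412, 0.515, 2.244]
contact_force: [-0.3, 0.9, -2.7]
grip_width: 13.7
finger_force: 30.0
```

```bash
python3 - <<'E'
from plant import bot
from pour import *
o=bot.get_obs();print(o["joint_positions"].round(3),o["contact_force"].round(2))
cur=(o["tool_pos"],R.from_euler('xyz',o["tcp_rot"]))
for (t,l,n) in((113,62,3),):
    x=tgt(-17,30,t,l); print(t,x[0].round(1)); rows(*cur,*x,n); cur=x
a=bot.capture("side");b=bot.capture("scene")
cv2.imwrite("pics/p1.png",np.hstack([cv2.resize(a[90:290,220:420],(400,400)),cv2.resize(b[100:300,230:430],(400,400))])[:,:,::-1])
E
```

```text
[-0.619  0.648  1.923  1.814  1.58  -3.104] [-0.3   0.92 -2.66]
113 [640.9 -12.9 331.6]
3 x [[-0.002, 0.0033, -0.0075], [-4.36, -2.52, -0.07]]
```

View pics/p1.png

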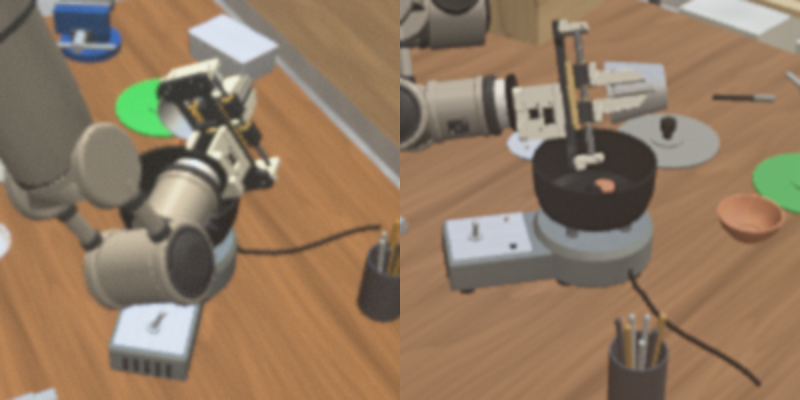

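```bash
python3 - <<'E'
from pour import *
C=R.from_rotvec([0,0,np.pi/2])
for th,b,t in((-17,30,98),(-17,30,108),(-17,30,115),(-27,20,110)):
  for j1,bb in((-.62,2.57),(-.66,2.62)):
    x=tgt(th,b,t,62); w=(R.from_euler('ZY',[j1,bb]).inv()*x[1]*C.inv()).as_euler('ZYZ'); print(th,b,t,j1,x[0].round(),w.round(2))
print(clear(-24,23,110,25),clear(-17,30,108,25))
E
```

```text
-17 30 98 -0.62 [658.   3. 325.] [ 1.81  1.58 -3.11]
-17 30 98 -0.66 [658.   3. 325.] [1.78 1.61 3.13]
-17 30 108 -0.62 [647.  -7. 330.] [ 1.91  1.73 -3.1 ]
-17 30 108 -0.66 [647.  -7. 330.] [ 1.87  1.76 -3.14]
-17 30 115 -0.62 [638. -15. 332.] [ 1.98  1.83 -3.08]
-17 30 115 -0.66 [638. -15. 332.] [ 1.93  1.87 -3.12]
-27 20 110 -0.62 [652. -11. 319.] [ 1.93  1.76 -2.92]
-27 20 110 -0.66 [652. -11. 319.] [ 1.88  1.79 -2.96]
62.7604061574937 45.06415926167492
```

Both views show the jug lying over the bowl with the wrist clear of the rim; joint 6 is near its limit. I'll roll the jug slightly about its own axis to free it and tip further.

```bash
python3 - <<'E'
from plant import bot
from pour import *
o=bot.get_obs()
cur=(o["tool_pos"],R.from_euler('xyz',o["tcp_rot"]))
for (t,l,n) in((98,75,3),(105,75,2),(113,75,3)):
    x=tgt(-24,23,t,l); print(t,x[0].round(1)); rows(*cur,*x,n); cur=x
E
```

```text
98 [662.3   1.2 329.6]
3 x [[-0.0017, 0.0002, 0.0004], [-0.01, -0.01, 2.31]]
105 [655.   -5.7 333.7]
2 x [[-0.0011, 0.0026, -0.0046], [-3.22, -1.37, -0.0]]
113 [646.2 -13.8 336.8]
3 x [[-0.0009, 0.002, -0.0035], [-2.45, -1.04, 0.0]]
```

{"api": "servo_tool", "payload": {"deltas": [[[-0.0017,0.0002,0.0004],[0,0,2.31]],[[-0.0017,0.0002,0.0004],[0,0,2.31]],[[-0.0017,0.0002,0.0004],[0,0,2.31]],[[-0.0011,0.0026,-0.0046],[-3.22,-1.37,0]],[[-0.0011,0.0026,-0.0046],[-3.22,-1.37,0]],[[-0.0009,0.002,-0.0035],[-2.45,-1.04,0]],[[-0.0009,0.002,-0.0035],[-2.45,-1.04,0]],[[-0.0009,0.002,-0.0035],[-2.45,-1.04,0]],[[0,0,0],[0,0,0]],[[0,0,0],[0,0,0]],[[0,0,0],[0,0,0]],[[0,0,0],[0,0,0]]]}}

```text
time: 13.95
tool_pos: [646.4, -15.0, 337.3]
tcp_rot: [1.139, 0.366, 2.156]
contact_force: [0.0, 0.5, -1.0]
grip_width: 13.8
finger_force: 30.0
```

```bash
python3 - <<'E'
from plant import bot
from pour import *
o=bot.get_obs();print(o["time"],o["joint_positions"].round(3),o["tool_pos"].round(1),o["contact_force"].round(2))
b=bot.capture("scene");a=bot.capture("side");cv2.imwrite("pics/scene2.png",b[:,:,::-1]);cv2.imwrite("pics/side2.png",a[:,:,::-1])
for n,i in(("scene",b),("side",a)):
    hsv=cv2.cvtColor(i,cv2.COLOR_RGB2HSV)
    w=((hsv[...,1]<30)&(hsv[...,2]>185)).astype(np.uint8)
    if n=="scene": w[:170]=0;w[215:]=0;w[:,:295]=0;w[:,360:]=0
    else: w[:160]=0;w[220:]=0;w[:,:275]=0;w[:,345:]=0
    print(n,[s.tolist() for s in cv2.connectedComponentsWithStats(w)[2][1:]])
E
```

```text
13.95 [-0.62   0.794  1.92   1.922  1.854 -3.104] [646.4 -15.  337.3] [ 0.03  0.46 -1.04]
scene [[329, 176, 4, 6, 11], [312, 192, 2, 2, 4]]
side [[326, 182, 4, 2, 6], [307, 186, 18, 7, 62]]
```

{"api": "servo_tool", "payload": {"deltas": [[[0,0,-0.012],[0,0,0]],[[0,0,0.012],[0,0,0]],[[0,0,-0.012],[0,0,0]],[[0,0,0.012],[0,0,0]],[[0,0,0],[0,0,0]],[[0,0,0],[0,0,0]],[[0,0,0],[0,0,0]],[[0,0,0],[0,0,0]]]}}

```text
time: 15.05
tool_pos: [648.4, -16.5, 339.3]
tcp_rot: [1.14, 0.363, 2.159]
contact_force: [0.2, 0.2, -1.5]
grip_width: 13.7
finger_force: 30.0
```

```bash
python3 - <<'E'
from plant import bot
from pour import *
f=[]
for k in range(4):
    b=bot.capture("scene");o=bot.get_obs();f.append(o["contact_force"][2])
a=bot.capture("side")
print(o["time"],np.round(f,2))
cv2.imwrite("pics/p2.png",np.hstack([cv2.resize(a[120:240,250:370],(400,400),interpolation=2),cv2.resize(b[130:250,270:390],(400,400),interpolation=2)])[:,:,::-1])
cur=(o["tool_pos"],R.from_euler('xyz',o["tcp_rot"]))
print(cur[0])
for (t,l,n) in((98,80,2),(60,95,5),(30,115,4),(0,125,4)):
    x=tgt(-20,27,t,l); print(t,x[0].round(1)); rows(*cur,*x,n); cur=x
# set-down on bench
E
```

```text
15.25 [-0.36 -0.8  -1.9  -0.17]
[648.42851729 -16.5465176  339.29858996]
98 [660.2   2.4 339.5]
2 x [[0.0041, -0.002, 0.0102], [6.79, 3.16, -2.14]]
60 [692.4  32.4 313.4]
5 x [[0.0019, -0.0037, 0.0096], [6.77, 3.45, 0.0]]
30 [700.3  39.7 286.8]
4 x [[0.0015, -0.0029, 0.0065], [6.68, 3.4, -0.0]]
0 [690.   30.2 251. ]
4 x [[0.0028, -0.0056, 0.0074], [6.68, 3.4, -0.0]]
```

```bash
python3 - <<'E'
from plant import bot
from pour import *
o=bot.get_obs();cur=(o["tool_pos"],R.from_euler('xyz',o["tcp_rot"]))
for (t,l,n) in((98,80,2),(60,95,5),(30,115,4),(0,125,4)):
    x=tgt(-24,23,t,l); print(t,x[0].round(1)); rows(*cur,*x,n); cur=x
E
```

```text
98 [662.3   1.2 334.6]
2 x [[0.0039, -0.0048, 0.0097], [6.89, 2.92, -0.15]]
60 [692.2  29.  309.1]
5 x [[0.0016, -0.0038, 0.0089], [7.0, 2.97, -0.0]]
30 [698.7  35.1 284.3]
4 x [[0.0013, -0.003, 0.0058], [6.9, 2.93, -0.0]]
0 [688.   25.2 251. ]
4 x [[0.0024, -0.0057, 0.0068], [6.9, 2.93, 0.0]]
```

{"api": "servo_tool", "payload": {"deltas": [[[0.0039,-0.0048,0.0097],[6.89,2.92,0]],[[0.0039,-0.0048,0.0097],[6.89,2.92,0]],[[0.0016,-0.0038,0.0089],[7.0,2.97,0]],[[0.0016,-0.0038,0.0089],[7.0,2.97,0]],[[0.0016,-0.0038,0.0089],[7.0,2.97,0]],[[0.0016,-0.0038,0.0089],[7.0,2.97,0]],[[0.0016,-0.0038,0.0089],[7.0,2.97,0]],[[0.0013,-0.003,0.0058],[6.9,2.93,0]],[[0.0013,-0.003,0.0058],[6.9,2.93,0]],[[0.0013,-0.003,0.0058],[6.9,2.93,0]],[[0.0013,-0.003,0.0058],[6.9,2.93,0]],[[0.0024,-0.0057,0.0068],[6.9,2.93,0]],[[0.0024,-0.0057,0.0068],[6.9,2.93,0]],[[0.0024,-0.0057,0.0068],[6.9,2.93,0]],[[0.0024,-0.0057,0.0068],[6.9,2.93,0]],[[0,0,0],[0,0,0]]]}}

```text
time: 17.3
tool_pos: [687.7, 27.1, 248.7]
tcp_rot: [3.139, -0.008, 2.727]
contact_force: [0.4, 0.4, -0.9]
grip_width: 14.0
finger_force: 30.0
```

```bash
python3 - <<'E'
from plant import bot
from pour import *
o=bot.get_obs();print(o["time"],o["joint_positions"].round(3),o["tool_pos"].round(1),o["tcp_rot"].round(3))
p=o["tool_pos"];psi=np.degrees(o["tcp_rot"][2])
rows(p,R.from_euler('xyz',o["tcp_rot"]),[620.2,-330,250],down(159.2),10)
E
```

```text
17.3 [-0.074  0.654  0.947  0.005  1.547 -1.23 ] [687.7  27.1 248.7] [ 3.139 -0.008  2.727]
10 x [[-0.0074, -0.0356, -0.0002], [0.01, -0.04, -0.3]]
```

{"api": "servo_tool", "payload": {"deltas": [[[-0.0074,-0.0356,0],[0,0,-0.3]],[[-0.0074,-0.0356,0],[0,0,-0.3]],[[-0.0074,-0.0356,0],[0,0,-0.3]],[[-0.0074,-0.0356,0],[0,0,-0.3]],[[-0.0074,-0.0356,0],[0,0,-0.3]],[[-0.0074,-0.0356,0],[0,0,-0.3]],[[-0.0074,-0.0356,0],[0,0,-0.3]],[[-0.0074,-0.0356,0],[0,0,-0.3]],[[-0.0074,-0.0356,0],[0,0,-0.3]],[[-0.0074,-0.0356,0],[0,0,-0.3]],[[0,0,0],[0,0,0]]]}}

```text
time: 18.68
tool_pos: [617.7, -334.9, 249.4]
tcp_rot: [3.138, -0.003, 2.772]
contact_force: [-0.7, 1.2, -1.5]
grip_width: 13.8
finger_force: 30.0
```

```bash
python3 - <<'E'
from plant import bot
from pour import *
o=bot.get_obs();print(o["time"],o["tool_pos"].round(1),o["tcp_rot"].round(3))
m=bot.camera_model("wrist");w=bot.capture("wrist");a=bot.capture("side");s=bot.capture("scene")
import pickle;pickle.dump((m,w,a,s),open("v.pkl","wb"))
g=lambda i,x,y,ww,h,W,H:cv2.resize(i[y:y+h,x:x+ww],(W,H),interpolation=2)
top=np.hstack([g(w,220,0,420,250,500,300),g(w,150,100,200,200,300,300)])
bt=np.hstack([g(a,265,155,90,68,400,300),g(s,285,150,90,68,400,300)])
cv2.imwrite("pics/v.png",np.vstack([top,bt])[:,:,::-1])
rows(o["tool_pos"],R.from_euler('xyz',o["tcp_rot"]),[620.3,-404,60],down(159.2),7)
E
```

```text
18.675 [ 617.7 -334.9  249.4] [ 3.138e+00 -3.000e-03  2.772e+00]
7 x [[-0.0039, -0.0091, 0.027], [0.03, -0.03, -0.05]]
```

View pics/v.png

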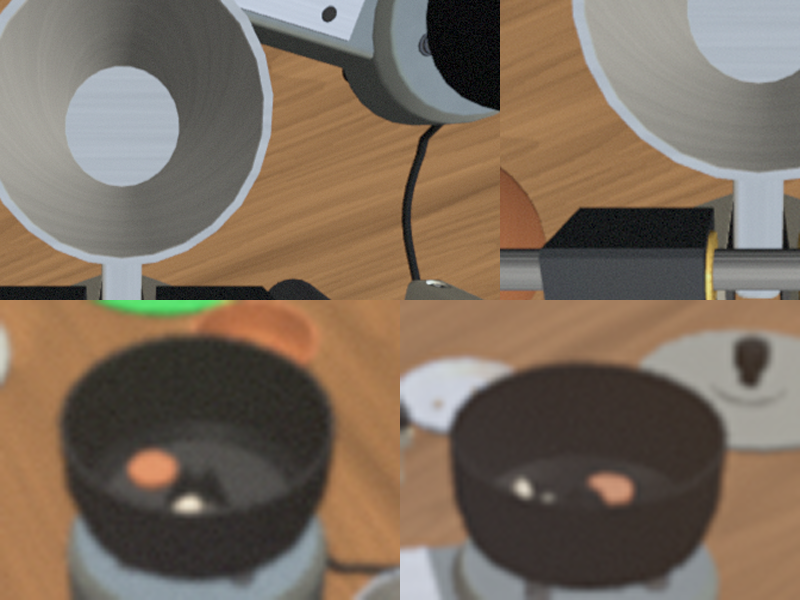

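The jug is empty, with bare floor at crop (122,127). White pieces and copper discs show in the bowl, and none are visible on the bench. I'll set the jug back down where it stood.

{"api": "servo_tool", "payload": {"deltas": [[[-0.0039,-0.0091,0.027],[0,0,0]],[[-0.0039,-0.0091,0.027],[0,0,0]],[[-0.0039,-0.0091,0.027],[0,0,0]],[[-0.0039,-0.0091,0.027],[0,0,0]],[[-0.0039,-0.0091,0.027],[0,0,0]],[[-0.0039,-0.0091,0.027],[0,0,0]],[[-0.0039,-0.0091,0.027],[0,0,0]],[[0,0,0],[0,0,0]],[[0,0,0],[0,0,0]]]}}

```text
time: 19.95
tool_pos: [622.3, -399.5, 61.8]
tcp_rot: [3.139, -0.003, 2.777]
contact_force: [0.1, -0.3, -0.4]
grip_width: 13.5
finger_force: 30.0
```

{"api": "servo_tool", "payload": {"deltas": [[[0,0,0.012],[0,0,0]],[[0,0,0.01],[0,0,0]],[[0,0,0.005],[0,0,0]],[[0,0,0.003],[0,0,0]],[[0,0,0.002],[0,0,0]],[[0,0,0],[0,0,0]],[[0,0,0],[0,0,0]]]}}

```text
time: 20.82
tool_pos: [621.5, -400.2, 28.6]
tcp_rot: [3.139, -0.004, 2.777]
contact_force: [0.8, 0.2, -1.7]
grip_width: 13.7
finger_force: 30.0
```

{"api": "servo_tool", "payload": {"deltas": [[[0,0,0.001],[0,0,0]],[[0,0,0.001],[0,0,0]],[[0,0,0],[0,0,0]],[[0,0,0],[0,0,0]]]}}

```text
time: 21.32
tool_pos: [621.6, -400.3, 27.1]
tcp_rot: [3.14, -0.004, 2.777]
contact_force: [-1.2, 0.6, 5.0]
grip_width: 13.8
finger_force: 30.0
```

{"api": "servo_tool", "payload": {"deltas": [[[0,0,0],[0,0,0]],[[0,0,0],[0,0,0]],[[0,0,0],[0,0,0]],[[0,0,0],[0,0,0]],[[0,0,-0.01],[0,0,0]],[[0,0,-0.03],[0,0,0]],[[0,0,-0.05],[0,0,0]],[[0,0,-0.06],[0,0,0]],[[0,0,-0.06],[0,0,0]],[[0,0,-0.06],[0,0,0]],[[0,0,-0.04],[0,0,0]],[[0,0,0],[0,0,0]]], "fingers": 0.6}}

```text
time: 22.82
tool_pos: [623.0, -401.7, 341.9]
tcp_rot: [-3.141, 0.004, 2.777]
contact_force: [0.3, -0.1, -0.2]
grip_width: 55.2
finger_force: 0.0
```

```bash
python3 - <<'E'
from plant import bot
from h import *
o=bot.get_obs();print(o["time"],o["tool_pos"].round(1),o["grip_width"])
T=R.from_euler('xyz',o["tcp_rot"])
a=(np.array([570,0,345.]),down(159)); b=(np.array([450,330,300.]),down(159))
rows(o["tool_pos"],T,*a,8);rows(*a,*b,8)
E
```

```text
22.825 [ 623.  -401.7  341.9] 55.18335231071138
8 x [[0.0241, 0.0445, -0.0005], [-0.0, 0.03, 0.01]]
8 x [[0.0288, 0.0331, 0.0056], [0.0, 0.0, 0.0]]
```

{"api": "servo_tool", "payload": {"deltas": [[[0.013,0.025,0],[0,0,0]],[[0.0241,0.048,0],[0,0,0]],[[0.0241,0.048,0],[0,0,0]],[[0.0241,0.048,0],[0,0,0]],[[0.0241,0.048,0],[0,0,0]],[[0.0241,0.048,0],[0,0,0]],[[0.0241,0.048,0],[0,0,0]],[[0.0241,0.048,0],[0,0,0]],[[0.0241,0.048,0],[0,0,0]],[[0.013,0.025,0],[0,0,0]],[[0,0,0],[0,0,0]],[[0,0,0],[0,0,0]]]}}

```text
time: 24.32
tool_pos: [572.7, 81.5, 337.7]
tcp_rot: [3.14, -0.005, 2.776]
contact_force: [0.5, -0.5, -0.2]
grip_width: 54.8
finger_force: 0.0
```

```bash
python3 - <<'E'
from plant import bot
from h import *
import pickle
o=bot.get_obs();print(o["time"],o["tool_pos"].round(1),o["tcp_rot"].round(3))
m=bot.camera_model("wrist");w=bot.capture("wrist");s=bot.capture("side");c=bot.capture("scene");pickle.dump((m,w,s,c,o),open("v2.pkl","wb"))
hsv=cv2.cvtColor(w,cv2.COLOR_RGB2HSV)
print("bowl at",proj(m,[567,10.5,175]),"lid",proj(m,[450,351,45]))
wh=((hsv[...,1]<60)&(hsv[...,2]>140)).astype(np.uint8)
k,l,st,ce=cv2.connectedComponentsWithStats(wh)
for i in range(1,k):
    if st[i,4]>20: print(st[i].tolist(),ce[i].round())
d=(hsv[...,2]<70).astype(np.uint8); d[235:]=0
for x in cv2.findContours(d,0,1)[0]:
    if len(x)>60: print("dark",cv2.boundingRect(x))
E
```

```text
24.325 [572.7  81.5 337.7] [ 3.14  -0.005  2.776]
bowl at [[258.86423019 201.68369099]] lid [[477.99624699   5.9610996 ]]
[71, 0, 50, 52, 1257] [96. 22.]
[401, 0, 134, 85, 8528] [464.  37.]
[125, 102, 94, 88, 4950] [162. 144.]
[283, 118, 53, 45, 225] [313. 135.]
[221, 145, 40, 58, 1424] [241. 176.]
[253, 230, 16, 35, 51] [260. 248.]
[8, 233, 36, 21, 347] [ 23. 241.]
[0, 233, 102, 95, 5532] [ 54. 285.]
[578, 233, 16, 5, 53] [584. 235.]
[624, 238, 16, 18, 160] [634. 247.]
[78, 260, 9, 6, 34] [ 83. 263.]
[550, 272, 50, 1, 50] [574. 272.]
[218, 276, 208, 18, 2939] [322. 285.]
[546, 278, 59, 15, 819] [574. 285.]
[233, 293, 21, 29, 524] [243. 307.]
[328, 293, 29, 1, 29] [342. 293.]
[198, 392, 26, 8, 111] [210. 397.]
dark (533, 166, 29, 18)
dark (182, 117, 161, 118)
dark (463, 0, 29, 20)
```

```bash
python3 - <<'E'
from h import *
import pickle
m,w,s,c,o=pickle.load(open("v2.pkl","rb"))
hsv=cv2.cvtColor(w,cv2.COLOR_RGB2HSV)
d=(hsv[...,2]<70).astype(np.uint8)
d[232:]=0
x=[x for x in cv2.findContours(d,0,1)[0] if cv2.boundingRect(x)[0] in range(175,190)][0].reshape(-1,2)
x=x[x[:,1]<225]; p=plane(m,x,175);k=np.ones(len(p),bool)
for _ in range(10):
    q,r=circfit(p[k]);e=np.hypot(*(p[:,:2]-q).T)-r;k=np.abs(e)<max(2,1.5*np.median(np.abs(e[k])))
print("bowl",q,r,k.sum(),len(k))
# knob head
x=[x for x in cv2.findContours(d,0,1)[0] if cv2.boundingRect(x)[0]==463][0].reshape(-1,2);x=x[(x[:,1]>1)]
print("knob",circfit(plane(m,x,50)), )
# new white blobs on bench
for n,i in(("side",s),("scene",c)):
    a=cv2.imread(f"pics/{n}0.png");b=i[:,:,::-1]
    f=lambda t:((cv2.cvtColor(np.ascontiguousarray(t),cv2.COLOR_BGR2HSV)[...,1]<60)&(t.min(2)>150)).astype(np.uint8)
    dd=f(b)&(1-cv2.dilate(f(a),np.ones((3,3))))
    k,l,st,ce=cv2.connectedComponentsWithStats(dd)
    print(n,[(st[j].tolist()) for j in range(1,k) if st[j,4]>3])
E
```

```text
bowl [565.74068995  15.23301945] 87.6289871749561 293 293
knob (array([449.8748428 , 345.07088728]), np.float64(13.819023651415714))
side [[270, 5, 14, 4, 23], [283, 16, 11, 6, 38], [285, 66, 33, 8, 146], [113, 97, 26, 16, 267], [0, 129, 4, 2, 7], [0, 139, 8, 8, 54], [0, 146, 20, 75, 965], [65, 162, 16, 20, 106], [68, 184, 30, 15, 304], [305, 200, 5, 3, 11], [0, 227, 10, 36, 262], [87, 238, 12, 3, 23], [352, 308, 1, 4, 4], [357, 318, 9, 5, 22], [391, 318, 4, 1, 4]]
scene [[350, 14, 18, 6, 56], [326, 57, 22, 11, 98], [180, 71, 10, 4, 23], [189, 75, 7, 5, 16], [345, 74, 4, 2, 6], [231, 78, 3, 2, 4], [336, 80, 23, 6, 48], [172, 83, 2, 3, 5], [216, 83, 20, 17, 231], [259, 82, 2, 4, 6], [240, 85, 6, 6, 17], [181, 100, 15, 9, 51], [88, 121, 3, 2, 4], [33, 135, 4, 4, 9], [311, 191, 3, 3, 6], [235, 266, 1, 6, 6], [228, 286, 4, 8, 8], [226, 300, 1, 4, 4]]
```

{"api": "servo_tool", "payload": {"deltas": [[[0.0281,0.0345,0.0135],[0,0,0]],[[0.0281,0.0345,0.0135],[0,0,0]],[[0.0281,0.0345,0.0135],[0,0,0]],[[0.0281,0.0345,0.0135],[0,0,0]],[[0.0281,0.0345,0.0135],[0,0,0]],[[0.0281,0.0345,0.0135],[0,0,0]],[[0.0281,0.0345,0.0135],[0,0,0]],[[0.0281,0.0345,0.0135],[0,0,0]],[[0,0,0],[0,0,0]],[[0,0,0],[0,0,0]]]}}

```text
time: 25.72
tool_pos: [461.8, 419.8, 232.1]
tcp_rot: [3.14, -0.004, 2.776]
contact_force: [0.1, -1.4, 0.3]
grip_width: 55.2
finger_force: 0.0
```

```bash
python3 - <<'E'
from plant import bot
from h import *
import pickle
o=bot.get_obs();print(o["time"],o["tool_pos"].round(1),o["tcp_rot"].round(3))
m=bot.camera_model("wrist");w=bot.capture("wrist");pickle.dump((m,w,o),open("v3.pkl","wb"))
hsv=cv2.cvtColor(w,cv2.COLOR_RGB2HSV)
e=proj(m,[[450,351,45],[450,351,16]]);print(e)
g=((hsv[...,1]<60)&(hsv[...,2]>100)).astype(np.uint8);g[235:]=0
for x in cv2.findContours(g,0,1)[0]:
    if len(x)>80:
        x=x.reshape(-1,2); print(cv2.boundingRect(x)); x=x[(x[:,1]<225)&(x[:,1]>1)]
        if len(x)>50:
            p=plane(m,x,14);k=np.ones(len(p),bool)
            for _ in range(10):
                q,r=circfit(p[k]);er=np.hypot(*(p[:,:2]-q).T)-r;k=np.abs(er)<max(2,1.5*np.median(np.abs(er[k])))
            print("  circ",q.round(1),r.round(1),k.sum(),len(k))
d=(hsv[...,2]<60).astype(np.uint8);d[235:]=0
for x in cv2.findContours(d,0,1)[0]:
    if len(x)>20: print("dark",cv2.boundingRect(x),circfit(plane(m,x.reshape(-1,2),54)))
E
```

```text
25.725 [461.8 419.8 232.1] [ 3.14  -0.004  2.776]
[[262.45059838 190.47310049]
 [266.65643168 184.87549791]]
(489, 190, 22, 45)
  circ [581.8 622.5] 19.6 17 73
(193, 108, 148, 127)
  circ [450.  350.2] 93.4 294 294
(38, 60, 95, 96)
  circ [288.1 185.9] 54.6 270 270
dark (618, 228, 10, 7) (array([649.69192228, 735.82821438]), np.float64(4.071169086089858))
dark (555, 225, 9, 10) (array([620.81019372, 665.59330854]), np.float64(4.4083499616074535))
dark (541, 216, 16, 19) (array([609.3484939 , 653.24774128]), np.float64(7.985067842703662))
dark (249, 178, 26, 26) (array([448.39858372, 352.4479696 ]), np.float64(14.403620766202646))
dark (406, 89, 59, 41) (array([434.58360612, 560.91138026]), np.float64(22.097568597206656))
```

{"api": "servo_tool", "payload": {"deltas": [[[-0.0028,-0.0138,0.03],[0,0,0]],[[-0.0028,-0.0138,0.03],[0,0,0]],[[-0.0028,-0.0138,0.03],[0,0,0]],[[-0.0028,-0.0138,0.03],[0,0,0]],[[-0.0028,-0.0138,0.032],[0,0,0]],[[0,0,0],[0,0,0]],[[0,0,0],[0,0,0]]]}}

```text
time: 26.65
tool_pos: [450.5, 352.0, 81.5]
tcp_rot: [3.137, -0.003, 2.775]
contact_force: [1.2, 0.4, 0.8]
grip_width: 55.2
finger_force: 0.0
```

{"api": "servo_tool", "payload": {"deltas": [[[0,-0.0015,0.02],[0,0,0]],[[0,0,0.02],[0,0,0]],[[0,0,0.014],[0,0,0]],[[0,0,0],[0,0,0]],[[0,0,0],[0,0,0]]]}}

```text
time: 27.28
tool_pos: [449.0, 351.1, 26.8]
tcp_rot: [3.138, -0.004, 2.777]
contact_force: [-0.4, -0.5, -0.1]
grip_width: 55.1
finger_force: 0.0
```

{"api": "servo_tool", "payload": {"deltas": [[[0,0,0],[0,0,0]],[[0,0,0],[0,0,0]],[[0,0,0],[0,0,0]],[[0,0,0],[0,0,0]],[[0,0,0],[0,0,0]],[[0,0,0],[0,0,0]]], "fingers": 0}}

```text
time: 28.02
tool_pos: [448.4, 350.7, 26.0]
tcp_rot: [3.139, -0.004, 2.777]
contact_force: [-1.0, -0.8, 4.2]
grip_width: 29.4
finger_force: 30.0
```

{"api": "servo_tool", "payload": {"deltas": [[[0,0,-0.01],[0,0,0]],[[0,0,-0.03],[0,0,0]],[[0,0,-0.04],[0,0,0]],[[-0.0115,-0.0137,-0.0308],[0,0,0]],[[-0.0231,-0.0274,-0.0308],[0,0,0]],[[-0.0231,-0.0274,-0.0308],[0,0,0]],[[-0.0231,-0.0274,-0.0308],[0,0,0]],[[-0.0231,-0.0274,-0.0308],[0,0,0]],[[-0.0231,-0.0274,0],[0,0,0]],[[-0.0231,-0.0274,0],[0,0,0]],[[-0.0231,-0.0274,0],[0,0,0]],[[-0.0231,-0.0274,0],[0,0,0]],[[-0.0231,-0.0274,0],[0,0,0]],[[-0.0115,-0.0137,0],[0,0,0]],[[0,0,0],[0,0,0]],[[0,0,0],[0,0,0]]]}}

```text
time: 30.02
tool_pos: [566.6, 12.5, 258.1]
tcp_rot: [3.139, -0.005, 2.777]
contact_force: [-0.3, 0.6, -3.6]
grip_width: 29.4
finger_force: 30.0
```

```bash
python3 - <<'E'
from plant import bot
from h import *
o=bot.get_obs();print(o["time"],o["tool_pos"].round(1),o["tcp_rot"].round(4),o["moment"].round(2))
ims=[]
p=o["tool_pos"]; zt=p[2]-26+14
for n in("scene","side"):
    m=bot.camera_model(n);i=bot.capture(n);hsv=cv2.cvtColor(i,cv2.COLOR_RGB2HSV)
    u=proj(m,[p[0],p[1],zt])[0]
    g=((hsv[...,1]<60)&(hsv[...,2]>95)).astype(np.uint8);l=cv2.connectedComponents(g)[1]
    # flange silhouette (side opposite gripper): near contour
    q=proj(m,[[p[0]+84*np.cos(a),p[1]+84*np.sin(a),zt+2] for a in np.linspace(0,6.28,40)])
    lab=[l[int(v),int(x)] for x,v in q];lab=max(set([a for a in lab if a]),key=lab.count)
    c=cv2.findContours((l==lab).astype(np.uint8),0,1)[0];c=max(c,key=len).reshape(-1,2)
    P=plane(m,c,zt);k=np.abs(np.hypot(*(P[:,:2]-p[:2]).T)-94)<8
    print(n,circfit(P[k]),k.sum(),len(k))
    d=hsv[...,2]<75
    cv2.imwrite(f"pics/{n}3.png",i[:,:,::-1])
E
```

```text
30.025 [566.6  12.5 258.1] [ 3.1387 -0.0053  2.7773] [ 0.03 -0.03  0.02]
scene (array([568.53768688,  12.69039724]), np.float64(94.17817569258702)) 136 318
side (array([567.7613937 ,  12.62393433]), np.float64(93.58625777557165)) 143 1883
```

{"api": "servo_tool", "payload": {"deltas": [[[-0.0005,0,0.015],[0,0,0]],[[0,0,0.02],[0,0,0]],[[0,0,0.012],[0,0,0]],[[0,0,0.006],[0,0,0]],[[0,0,0.004],[0,0,0]],[[0,0,0],[0,0,0]],[[0,0,0],[0,0,0]]]}}

```text
time: 31.0
tool_pos: [567.5, 11.4, 201.6]
tcp_rot: [3.139, -0.004, 2.776]
contact_force: [0.1, 0.6, -1.8]
grip_width: 28.9
finger_force: 30.0
```

{"api": "servo_tool", "payload": {"deltas": [[[0,0,0.002],[0,0,0]],[[0,0,0.002],[0,0,0]],[[0,0,0.002],[0,0,0]],[[0,0,0],[0,0,0]]]}}

```text
time: 31.5
tool_pos: [567.1, 11.5, 194.8]
tcp_rot: [3.139, -0.005, 2.777]
contact_force: [-0.4, 0.5, -2.4]
grip_width: 29.0
finger_force: 30.0
```

Spigot is in with no contact force; continue gently.

{"api": "servo_tool", "payload": {"deltas": [[[0,0,0.0015],[0,0,0]],[[0,0,0.0015],[0,0,0]],[[0,0,0.001],[0,0,0]],[[0,0,0],[0,0,0]]]}}

```text
time: 32.0
tool_pos: [567.2, 11.5, 191.3]
tcp_rot: [3.139, -0.004, 2.777]
contact_force: [-0.7, -0.3, -0.8]
grip_width: 29.2
finger_force: 30.0
```

{"api": "servo_tool", "payload": {"deltas": [[[0,0,0.001],[0,0,0]],[[0,0,0.001],[0,0,0]],[[0,0,0],[0,0,0]]]}}

```text
time: 32.38
tool_pos: [567.3, 11.5, 191.2]
tcp_rot: [3.139, -0.003, 2.777]
contact_force: [-5.8, -0.1, 11.2]
grip_width: 29.4
finger_force: 30.0
```

{"api": "servo_tool", "payload": {"deltas": [[[0,0,0],[0,0,0]],[[0,0,0],[0,0,0]],[[0,0,0],[0,0,0]],[[0,0,0],[0,0,0]],[[0,0,-0.01],[0,0,0]],[[0,0,-0.03],[0,0,0]],[[0,0,-0.05],[0,0,0]],[[0,0,-0.05],[0,0,0]],[[0,0,0],[0,0,0]],[[0,0,0],[0,0,0]]], "fingers": 0.6}}

```text
time: 33.62
tool_pos: [567.4, 10.9, 328.9]
tcp_rot: [3.139, -0.005, 2.777]
contact_force: [0.1, 0.3, -0.5]
grip_width: 55.1
finger_force: 0.0
```

```bash
python3 - <<'E'
from plant import bot
from h import *
import pickle
o=bot.get_obs();p=o["tool_pos"];print(o["time"],p.round(1))
V={}
for n in("scene","side"):
    m=bot.camera_model(n);i=bot.capture(n);V[n]=i;hsv=cv2.cvtColor(i,cv2.COLOR_RGB2HSV)
    g=((hsv[...,1]<60)&(hsv[...,2]>95)).astype(np.uint8)
    # horizontal extent & near edge: fit flange outline at z 178
    q=proj(m,[[567+80*np.cos(a),12+80*np.sin(a),181] for a in np.linspace(0,6.28,40)]);l=cv2.connectedComponents(g)[1]
    lab=[l[int(v),int(x)] for x,v in q];lab=max(set([a for a in lab if a]),key=lab.count)
    c=cv2.findContours((l==lab).astype(np.uint8),0,1)[0];c=max(c,key=len).reshape(-1,2)
    for z in(179,):
        P=plane(m,c,z);k=np.abs(np.hypot(*(P[:,:2]-[567,12]).T)-94)<8;print(n,z,circfit(P[k]),k.sum())
pickle.dump(V,open("v4.pkl","wb"))
a=cv2.resize(V["scene"][150:250,240:380],(400,286),interpolation=2);b=cv2.resize(V["side"][150:290,250:390],(400,400),interpolation=2)[:286]
cv2.imwrite("pics/v4.png",np.hstack([a,b])[:,:,::-1])
E
```

```text
33.625 [567.4  10.9 328.9]
scene 179 (array([568.71407361,  11.27700911]), np.float64(94.20485928952252)) 137
side 179 (array([568.20169384,  11.62740781]), np.float64(93.26361070880232)) 158
```

```bash
python3 - <<'E'
from plant import bot
from h import *
o=bot.get_obs();rows(o["tool_pos"],R.from_euler('xyz',o["tcp_rot"]),[503.4,-158.2,230],down(54),13)
E
```

```text
13 x [[-0.0121, -0.0106, 0.0075], [-0.02, -0.03, 8.08]]
```

{"api": "servo_tool", "payload": {"deltas": [[[-0.0121,-0.0106,0.0075],[0,0,8.08]],[[-0.0121,-0.0106,0.0075],[0,0,8.08]],[[-0.0121,-0.0106,0.0075],[0,0,8.08]],[[-0.0121,-0.0106,0.0075],[0,0,8.08]],[[-0.0121,-0.0106,0.0075],[0,0,8.08]],[[-0.0121,-0.0106,0.0075],[0,0,8.08]],[[-0.0121,-0.0106,0.0075],[0,0,8.08]],[[-0.0121,-0.0106,0.0075],[0,0,8.08]],[[-0.0121,-0.0106,0.0075],[0,0,8.08]],[[-0.0121,-0.0106,0.0075],[0,0,8.08]],[[-0.0121,-0.0106,0.0075],[0,0,8.08]],[[-0.0121,-0.0106,0.0075],[0,0,8.08]],[[-0.0121,-0.0106,0.0075],[0,0,8.08]],[[0,0,0],[0,0,0]],[[0,0,0],[0,0,0]]], "fingers": 0}}

```text
time: 35.6
tool_pos: [503.9, -158.1, 231.0]
tcp_rot: [-3.136, -0.001, 0.946]
contact_force: [-0.9, -0.0, 0.1]
grip_width: 0.1
finger_force: 0.0
```

```bash
python3 - <<'E'
from plant import bot
from h import *
import pickle
V=pickle.load(open("v4.pkl","rb"))
# lever tip re-measure: darker/steel pixels around predicted spot
for n in V:
    m=bot.camera_model(n); print(n,proj(m,[[475,-135,95],[464.6,-130,64]]).round(1).tolist())
o=bot.get_obs();print(o["tool_pos"].round(1),o["tcp_rot"].round(3),o["joint_positions"].round(2),o["grip_width"])
rows(o["tool_pos"],R.from_euler('xyz',o["tcp_rot"]),[503.4,-158.2,86],down(54),5)
E
```

```text
scene [[267.2, 211.3], [266.5, 217.8]]
side [[301.3, 246.4], [297.3, 253.6]]
[ 503.9 -158.1  231. ] [-3.136e+00 -1.000e-03  9.460e-01] [-0.45  0.35  1.5   0.    1.3   0.17] 0.13191440447306693
5 x [[-0.0001, 0.0, 0.029], [-0.06, -0.02, 0.04]]
```

{"api": "servo_tool", "payload": {"deltas": [[[0,0,0.029],[0,0,0]],[[0,0,0.029],[0,0,0]],[[0,0,0.029],[0,0,0]],[[0,0,0.029],[0,0,0]],[[0,0,0.029],[0,0,0]],[[0,0,0],[0,0,0]],[[0,-0.006,0],[0,0,0]],[[0,-0.006,0],[0,0,0]],[[0,-0.006,0],[0,0,0]],[[0,-0.006,0],[0,0,0]],[[0,-0.006,0],[0,0,0]],[[0,0,0],[0,0,0]],[[0,0,0],[0,0,0]]]}}

```text
time: 37.22
tool_pos: [481.6, -141.8, 89.8]
tcp_rot: [3.137, -0.002, 0.944]
contact_force: [1.3, -2.6, 17.1]
grip_width: 0.5
finger_force: 7.1
```

```bash
python3 - <<'E'
from plant import bot
from h import *
o=bot.get_obs();P=np.array([464.6,-130]);xt=np.array([.588,.809]);yt=np.array([-.809,.588]);d=o["tool_pos"][:2]-P
print(o["tool_pos"],"xt",d@xt,"yt",d@yt,"F yt",o["contact_force"][:2]@yt)
b=bot.capture("scene");a=bot.capture("side")
cv2.imwrite("pics/l1.png",np.hstack([cv2.resize(a[200:290,255:345],(400,400),interpolation=2),cv2.resize(b[160:250,230:320],(400,400),interpolation=2)])[:,:,::-1])
E
```

```text
[ 481.64983421 -141.82205775   89.80247555] xt 0.46125779636015035 yt -20.744685837187077 F yt -2.570515284586604
```

View pics/l1.png

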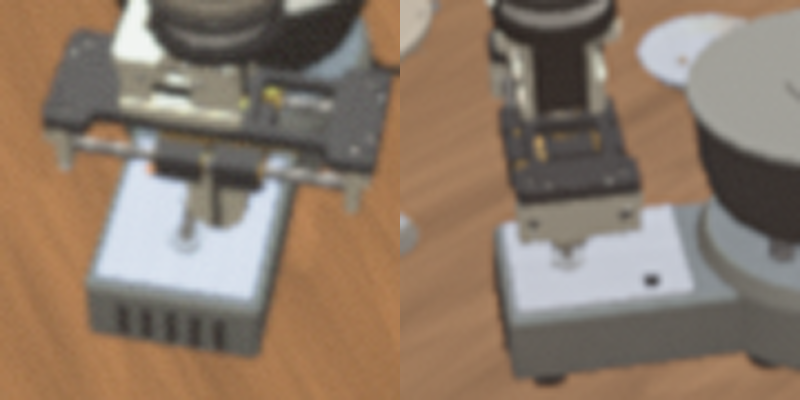

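The side crop shows the lever nearly upright at (188,210), against the finger's rounded tip, which rides up on it. I'll back off, go lower so the straight part of the finger pushes, and carry on.

{"api": "servo_tool", "payload": {"deltas": [[[0,0.008,0],[0,0,0]],[[0,0.002,0],[0,0,0]],[[0,0,0.008],[0,0,0]],[[0,0,0.003],[0,0,0]],[[0,0,0],[0,0,0]],[[0,0,0],[0,0,0]]]}}

```text
time: 38.08
tool_pos: [486.4, -145.7, 74.9]
tcp_rot: [-3.135, -0.001, 0.943]
contact_force: [0.8, 0.2, -0.9]
grip_width: 0.3
finger_force: 0.0
```

{"api": "servo_tool", "payload": {"deltas": [[[0,-0.004,0],[0,0,0]],[[0,-0.004,0],[0,0,0]],[[0,-0.004,0],[0,0,0]],[[0,-0.003,0],[0,0,0]],[[0,0,0],[0,0,0]],[[0,0,0],[0,0,0]]]}}

```text
time: 38.83
tool_pos: [474.5, -137.0, 75.2]
tcp_rot: [-3.136, -0.001, 0.943]
contact_force: [-0.1, -0.1, 0.2]
grip_width: 0.4
finger_force: 0.0
```

{"api": "servo_tool", "payload": {"deltas": [[[0,-0.002,0],[0,0,0]],[[0,-0.002,0],[0,0,0]],[[0,0,0],[0,0,0]]]}}

```text
time: 39.2
tool_pos: [471.6, -134.9, 75.4]
tcp_rot: [-3.137, -0.001, 0.943]
contact_force: [1.1, -0.6, -0.0]
grip_width: 0.4
finger_force: 0.6
```

{"api": "servo_tool", "payload": {"deltas": [[[0,-0.002,0],[0,0,0]],[[0,-0.002,0],[0,0,0]],[[0,0,0],[0,0,0]]]}}

```text
time: 39.58
tool_pos: [470.8, -134.1, 76.3]
tcp_rot: [3.14, -0.002, 0.943]
contact_force: [7.4, -5.0, -0.9]
grip_width: 0.5
finger_force: 3.9
```

{"api": "servo_tool", "payload": {"deltas": [[[0,-0.002,0],[0,0,0]],[[0,0,0],[0,0,0]],[[0,0,0],[0,0,0]]]}}

```text
time: 39.95
tool_pos: [470.7, -133.8, 76.8]
tcp_rot: [3.136, -0.003, 0.943]
contact_force: [11.2, -7.8, -1.8]
grip_width: 0.3
finger_force: 5.9
```

{"api": "servo_tool", "payload": {"deltas": [[[0,0.012,0],[0,0,0]],[[0,0.015,0],[0,0,0]],[[0,0,-0.02],[0,0,0]],[[0,0,-0.05],[0,0,0]],[[0,0,-0.05],[0,0,0]],[[-0.02,0,-0.05],[0,0,0]],[[-0.05,0,-0.05],[0,0,0]],[[0,0,-0.05],[0,0,0]],[[0,0,0],[0,0,0]],[[0,0,0],[0,0,0]]]}}

```text
time: 41.2
tool_pos: [451.2, -199.7, 338.4]
tcp_rot: [-3.134, -0.001, 0.943]
contact_force: [0.0, -0.2, -0.6]
grip_width: 0.4
finger_force: 0.0
```

```bash
python3 - <<'E'
from plant import bot
from h import *
o=bot.get_obs();print(o["time"],o["tool_pos"].round(1),o["contact_force"].round(1))
off=[475,-135,95];on=[452.7,-118.8,95];pv=[464.6,-130,66]
for n in("scene","side"):
    m=bot.camera_model(n);i=bot.capture(n)[:,:,::-1];cv2.imwrite(f"pics/{n}5.png",i);h=cv2.cvtColor(np.ascontiguousarray(i),cv2.COLOR_BGR2HSV);v=h[...,2].astype(int)
    a=cv2.imread(f"pics/{n}0.png");v0=cv2.cvtColor(a,cv2.COLOR_BGR2HSV)[...,2].astype(int)
    po,pn=proj(m,off)[0],proj(m,on)[0];x0,y0=np.minimum(po,pn).astype(int)-8;x1,y1=np.maximum(po,pn).astype(int)+12
    D=(v-v0)[y0:y1,x0:x1]; ys,xs=np.nonzero(D<-30);print(n,"off",po.round(1),"on",pn.round(1),"new dark",len(xs),xs.mean()+x0,ys.mean()+y0,ys.min()+y0)
    ys,xs=np.nonzero(D>30);print("   vanished",len(xs),xs.mean()+x0,ys.mean()+y0,ys.min()+y0)
    # lid outline
    g=((h[...,1]<60)&(h[...,2]>95)).astype(np.uint8);l=cv2.connectedComponents(g)[1]
    q=proj(m,[[567+80*np.cos(t),12+80*np.sin(t),181] for t in np.linspace(0,6.28,40)])
    lab=[l[int(y),int(x)] for x,y in q];lab=max(set([t for t in lab if t]),key=lab.count)
    c=max(cv2.findContours((l==lab).astype(np.uint8),0,1)[0],key=len).reshape(-1,2)
    P=plane(m,c,179);r=np.hypot(*(P[:,:2]-[568,11.5]).T);k=np.abs(r-94)<8;s=circfit(P[k]);e=np.hypot(*(P[k,:2]-s[0]).T)-s[1];print("   lid",s,k.sum(),len(k),"rms",e.std())
    # jug rim
    c=l[[int(t) for t in proj(m,[548,-375,40])[0][::-1]][0],int(proj(m,[548,-375,40])[0][0])]
    cc=max(cv2.findContours((l==c).astype(np.uint8),0,1)[0],key=len).reshape(-1,2);cc=cc[cc[:,1]<{"scene":273,"side":312}[n]];
    if n=="side":cc=cc[cc[:,0]<385]
    print("   jug",circfit(plane(m,cc,78)))
    # copper bowl mask centroid shift
    f=lambda t:cv2.inRange(cv2.cvtColor(np.ascontiguousarray(t),cv2.COLOR_BGR2HSV),(3,110,120),(14,255,255))
    u={"scene":(405,207),"side":(325,163)}[n];sl=np.s_[u[1]-15:u[1]+16,u[0]-22:u[0]+23]
    print("   copper",cv2.moments(f(a)[sl],True)["m00"],np.abs(a[sl].astype(int)-i[sl]).mean())
E
```

```text
41.2 [ 451.2 -199.7  338.4] [ 0.  -0.2 -0.6]
scene off [267.2 211.3] on [266.1 205.8] new dark 3 265.6666666666667 209.33333333333334 209
   vanished 11 267.54545454545456 214.72727272727272 212
   lid (array([568.99078012,  11.37616394]), np.float64(94.14201738544388)) 136 169 rms 1.762338383164502
   jug (array([ 550.72061197, -371.81922719]), np.float64(42.25916268337268))
   copper 992.0 1.129510155316607
side off [301.3 246.4] on [291.3 244.8] new dark 27 292.81481481481484 248.0 245
   vanished 28 299.35714285714283 248.82142857142858 246
   lid (array([567.87068099,  11.84566114]), np.float64(93.5595455353828)) 100 285 rms 1.9555835892606914
   jug (array([ 549.21126827, -371.02488533]), np.float64(41.619192258960716))
   copper 635.0 38.71445639187575
```

```bash
python3 -c "
from plant import bot
print(bot.close_job())"
```

```text
the job is handed in; nothing more can be done
None
```

The job is handed in at about 41 s of the 72 s allowed: the jug was emptied over the bowl and stands upright on the bench, the lid fits level on the rim, and the lever was pushed to its stop at on. The eight pieces were not counted in the bowl; I judged them in because the jug was empty and none showed on the bench.

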